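# Load dropper bottles into the gravity-feed chute

## Task

Lay the red-capped and then the blue-capped dropper bottle on their sides in the loading pocket of the little gravity chute, both with the cap towards the green-striped side wall, and roll each squarely over the retaining lip so that it runs down under the clear hood. The red one must come to rest against the front stop and the blue one right behind it. Set the bottles in rather than dropping them, and leave the yellow-capped bottle and the beaker alone.

Things in the scene. Friction and masses are not known exactly. Their poses are not given: they have to be found in the camera images.
- chute: Aluminium gravity chute on a dark 205 x 104 mm base plate, fixed. Origin: centre of the plate's underside; x up the chute (front stop at -x, open loading end at +x), y to the green-striped wall, z up. Trough floor 68 mm wide inside, level across y, rising 16 deg to +x, its surface at (x, z) = (-95, 30) mm at the stop and (88, 82) at the top end.
- lip (a point): Middle of a fixed dark half-round lip, 2.5 mm high, 5 mm wide, across the floor 118 mm up from the front stop. It holds a bottle uphill of it. A level rubber-finger shove at mid-height binds; two spread fingertips either side of the middle of the bottle's body, moving forward and 20 deg up off the floor, roll it over squarely (about 1 N). Past the lip it rolls on by itself. Axes as the chute's.
- hood_edge (a point): Middle of the uphill edge of the fixed clear hood, on its top face: 90 mm up the floor from the front stop, 34 mm off the floor. Hood 3 mm thick, covering 18 to 90 mm between walls 69 mm apart and 31 mm high; on to 190 mm the deck is open above, walls 68 mm apart up to 15 mm, then flared 40 deg outward to 21 mm high (78 mm between the tops). Axes as the chute's.
- pocket (a point): Axis of a bottle lying in the loading pocket, resting on the floor against the uphill side of the lip; middle of the chute's width, 12.5 mm off the trough floor, 126 mm up the floor from the front stop. Axes as the chute's.
- front_seat (a point): Axis of a bottle lying against the front stop, middle of the chute's width, 12.5 mm off the trough floor (the stop is 14 mm high). Axes as the chute's.
- second_seat (a point): Axis of a bottle lying behind and touching one at the front stop (25 mm farther up the floor), middle of the chute's width. Axes as the chute's.
- red_bottle: Brown dropper bottle with a red cap, about 28 g, standing loose on the worktop at the start. Origin: centre of its underside; z runs along its axis towards the cap. Round body 25 mm diameter, 50 mm long, then cap 20 mm diameter to 66 mm.
- red_bottle_mid (a point): On the red-capped bottle's axis, 25 mm from its underside (middle of the 50 mm body).
- red_bottle_cap (a point): On the red-capped bottle's axis, 58 mm from its underside (middle of the cap).
- blue_bottle: The same bottle with a blue cap; same sizes, origin and axes as the red-capped one.
- blue_bottle_mid (a point): On the blue-capped bottle's axis, 25 mm from its underside.
- blue_bottle_cap (a point): On the blue-capped bottle's axis, 58 mm from its underside.
- yellow_bottle: The same bottle with a yellow cap, standing near the other two; to be left alone. Origin: centre of its underside, z up. Beyond the three bottles stands a fixed pale blue drawer box, 190 mm high, its front edge at about x = 0.62 m.
- beaker: Clear beaker, 84 x 95 mm, 95 mm tall, standing to the right of the chute; to be left alone. Origin: centre of its underside, z up.
- balance: White laboratory balance, fixed, about 207 x 161 mm, 55 mm high, between the bottles and the chute: an obstacle to pass over. Origin: centre of its underside.
There are look-alikes about, which are no part of the job. Leave any turquoise look-alike of the red_bottle alone.

How it is judged:
On the way:
1. the red-capped bottle lies at rest at the front stop, cap on the green-striped side (distance between red_bottle_mid and front_seat below 0.022 m and x of red_bottle_mid in the frame of front_seat below 0.008 m and y of red_bottle_cap in the frame of chute above 0.01 m and linear speed of red_bottle below 0.03 m/s), for 0.2 s.
At the end, for the whole second after the job is handed in: Both bottles lie still in the chute, within 14 degrees of straight across it, caps on the green-striped side: the red-capped one at the front stop (within 8 mm along the chute), the blue-capped one directly behind it (within 10 mm) (all of step 1 and angle between the z axis of each of red_bottle, blue_bottle and the y axis of chute, either way round below 0.25 rad and distance between blue_bottle_mid and second_seat below 0.022 m and x of blue_bottle_mid in the frame of second_seat between -0.01 and 0.01 m and y of blue_bottle_cap in the frame of chute above 0.01 m and linear speed of blue_bottle below 0.03 m/s); the robot touches nothing.
It fails at once if the yellow-capped bottle is shifted more than 20 mm or knocked over (distance of yellow_bottle from where it was at the start of the episode above 0.02 m or angle between yellow_bottle's own z axis and vertical above 0.6 rad).
It fails at once if the beaker is shifted more than 20 mm (distance of beaker from where it was at the start of the episode above 0.02 m).
It fails at once if a bottle is dropped: it moves faster than 1 m/s with the fingers off it ((linear speed of red_bottle above 1 m/s and contact force between the fingers and red_bottle below 0.01 N) or (linear speed of blue_bottle above 1 m/s and contact force between the fingers and blue_bottle below 0.01 N)).
It also fails if it takes over 72 s, if anything falls off the work surface, if the arm or the gripper's body presses on something with over 40 N, if the wrist force passes 120 N, or if a joint passes its speed limit or range.

## Robot

A 7-joint arm with a two-finger parallel gripper is mounted at the origin on a cart in front of the work surface, level with it; the furniture and walls round the work are solid. World frame = base frame: x ahead of the robot, y to its left, z up, the work surface at z = 0. Lengths are in m, angles in rad, forces in N, time in s.
With the tool pointing down it reaches from about 0.425 to 0.875 m from the base axis. Payload 4.7 kg.
Tool frame: the origin (TCP) lies at the very end of the fingers, on their centre line; the grasp point (between the pads) lies 19 mm behind it; y points along the fingers, x is the direction in which the jaws open and shut, and the axes are right-handed (so a half turn about y gives the same grasp; the last joint's range is limited). The gripper opens to 87 mm and grips with 3 to 60 N. Pads are 19 mm wide; open, the fingers measure 117 mm over their backs; the gripper's body (75 mm by 190 mm) begins 51 mm behind the grasp point.
Start: joints at [1.157, 0.321, -0.07, 1.45, 0.023, 1.371, -0.057], TCP at [0.27, -0.591, 0.223] pointing down, gripper open.
Joint ranges: [-2.86, 2.86], [-0.3, 2.09], [-1.38, 1.24], [0.06, 2.45], [-1.56, 4.7], [0.09, 2.05], [-2.69, 2.69]. Speed limits (rad/s): [2.57, 2.57, 3.14, 3.14, 3.14, 3.14, 3.14].

## Interface

Orientations are given as a unit quaternion [x, y, z, w].
In Python, from station import get_obs, imaging, sign_off gives the robot as it stands. The module is installed in compiled form; this text tells all that it offers.
- The arm moves only by the tool move_arm, never from a script. Its argument "deltas" is one flat list of numbers, 6 for each row, row after row: the shift along the tool's x, y, z in units of 100 mm (1.0 is 100 mm), then the turn, a rotation vector about the tool's x, y, z in units of 30 degrees (1.0 is 30 degrees). In form: [x, y, z, wx, wy, wz, x, y, z, wx, wy, wz, ...]. A call has 1 to 5 rows; each row is the pose to reach, as a shift and turn from the pose commanded when the call began, along the tool's axes at that moment; what a row does not reach only later rows make up. A row lasts 1/12 s, in which the tool goes at most 41.7 mm and 7.16 degrees, less where a joint would pass 70% of its speed; a pose out of reach is approached as far as the arm can. A call with a number of a shift or a turn outside -1 to 1 is refused whole. A call with a gripper value outside its range is refused whole. "claw" is the gripper's target within -1 to 1 (fully open at 1, half-way at 0, shut at -1), set as the call begins (left out, the last holds). The fingers move at their own pace and stop on an object; "force" is the grip in N (left out, the last holds). Time passes only in rows, so rows that repeat a pose let the fingers close. It gives the time, the measured TCP pose, the force and the opening at its end, in the units of the state.
- get_obs(): the state, without advancing time (a new reading comes with each control period).
- imaging.snapshot(name): name is "scene" or "top"; returns a dict with "pixels" (400x640x3 uint8, red, green, blue), "intrinsics" (3x3 intrinsics, pixels), "k1" (the pictures are not rectified: a ray, as slopes to the right and down, at radius r is drawn at 1 + k1 r^2 times it, then the intrinsics apply), "extrinsics" (4x4, takes a point from camera to world coordinates). Camera axes: x right, y down, z forward; pixel columns grow to the right and rows downward; lengths in m; the calibration is good to about 2 mm. A picture is of the moment at which its call begins. There is no depth.
- sign_off(): hands the job in, once; it reports no verdict.
The state is a dict: "t": time; "joint_positions": joint angles; "dq": joint speeds; "joint_torque": joint torques, N m; "tool_pos": TCP position; "orientation": TCP orientation; "ft_force": force on the tool from outside, world axes, zero at the start; "ft_torque": the same for the moment, N m; "finger_gap": finger opening in m.
Only numpy, scipy, OpenCV 4.12 (cv2) and the standard library are available. Lean on these libraries where they do the work, as an engineer would, in place of code of your own. Each camera call takes 0.05 s, during which the arm holds its last target.

## Working session

There is one attempt and no reset: what is moved stays moved. The work goes in short steps, Python scripts to look and compute and a tool call to move; the robot and the scene stay as the last step left them, time stands still between calls to the robot, and variables do not carry over. Pictures are saved under pics/ and viewed, and the job is handed in when it is done.

Besides the shell and the picture viewer there is one more tool, called in YAML: its name, and indented under it one key for each argument. move_arm: Moves the arm, as the interface text tells. Shifts and turns lie within -1 to 1; 1 stands for 100 mm of shift or 30 degrees of turn. Its arguments: {"type":"object","properties":{"deltas":{"type":"array"},"claw":{"type":"number"},"force":{"type":"number"}},"required":["deltas"]}

```bash
mkdir -p pics; ls; python3 - <<'E'
from station import get_obs, imaging
import cv2
print(get_obs())
for n in ("scene","top"):
    s=imaging.snapshot(n)
    cv2.imwrite(f"pics/{n}0.png",s["pixels"][:,:,::-1])
    print(n,s["intrinsics"],s["k1"],s["extrinsics"])
E
```

```text
pics
{'t': 0.0, 'joint_positions': array([ 1.15709835,  0.32182897, -0.07008278,  1.45168193,  0.02263162,
        1.37077204, -0.0568796 ]), 'dq': array([ 0.00089303, -0.00083127,  0.00042303, -0.00057265,  0.00043238,
        0.00051259,  0.00186458]), 'joint_torque': array([-4.98085483e-04, -4.91291392e+01, -4.04096385e-01, -3.12528384e+01,
       -6.39036368e-02,  4.38928034e-02,  1.81639948e-04]), 'tool_pos': array([ 0.2693801 , -0.59094984,  0.22145413]), 'orientation': array([-0.59442671,  0.3830422 , -0.38186346,  0.59507635]), 'ft_force': array([ 0.72201652, -0.14598128,  0.0461192 ]), 'ft_torque': array([ 0.0189226 ,  0.01599423, -0.00380006]), 'finger_gap': 0.08673928295594684}
scene [[379.69510395   0.         316.77902298]
 [  0.         379.69510395 198.48496442]
 [  0.           0.           1.        ]] -0.06060911031241758 [[-0.50965557 -0.54695754  0.66414505 -0.18358573]
 [-0.86019643  0.30804777 -0.40640949  0.3942584 ]
 [ 0.01770033 -0.77842406 -0.62748918  0.74168529]
 [ 0.          0.          0.          1.        ]]
top [[490.61234929   0.         309.73973447]
 [  0.         490.61234929 197.25630775]
 [  0.           0.           1.        ]] -0.14564575550870695 [[-0.37858439 -0.79973478  0.46593792 -0.28043547]
 [-0.92553814  0.33106527 -0.18377958  0.27989687]
 [-0.00728094 -0.50081939 -0.86552119  1.52365191]
 [ 0.          0.          0.          1.        ]]
```

View pics/scene0.png

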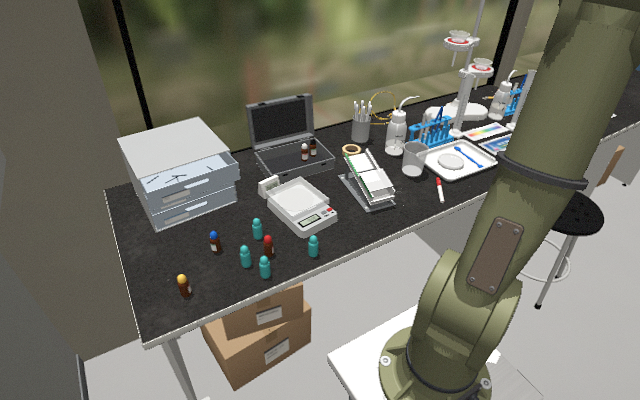

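View pics/top0.png

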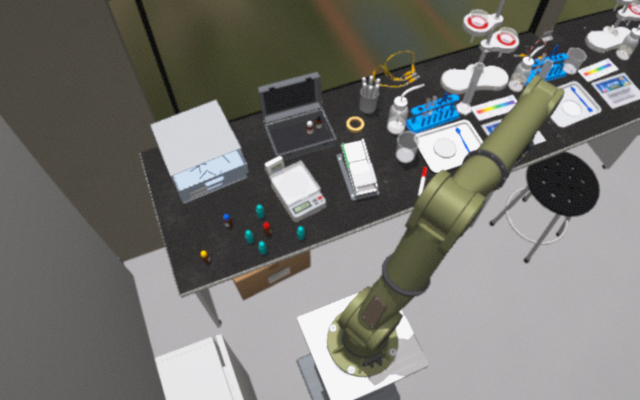

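Overview: the bottles are at the left: red cap near scene (268,240), blue near (214,236), yellow near (182,280), with four turquoise look-alikes around red. The balance is mid-left and the chute is near (368,178). Zooming in.

```bash
python3 - <<'E'
import cv2
a=cv2.imread("pics/scene0.png")[200:310,150:340]; cv2.imwrite("pics/s_b.png",cv2.resize(a,None,fx=4,fy=4,interpolation=cv2.INTER_CUBIC))
a=cv2.imread("pics/scene0.png")[135:225,325:445]; cv2.imwrite("pics/s_c.png",cv2.resize(a,None,fx=6,fy=6,interpolation=cv2.INTER_CUBIC))
a=cv2.imread("pics/top0.png")[125:210,325:435]; cv2.imwrite("pics/t_c.png",cv2.resize(a,None,fx=6,fy=6,interpolation=cv2.INTER_CUBIC))
a=cv2.imread("pics/top0.png")[190:275,185:325]; cv2.imwrite("pics/t_b.png",cv2.resize(a,None,fx=5,fy=5,interpolation=cv2.INTER_CUBIC))
E
```

```text
(no output)
```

View pics/s_b.png

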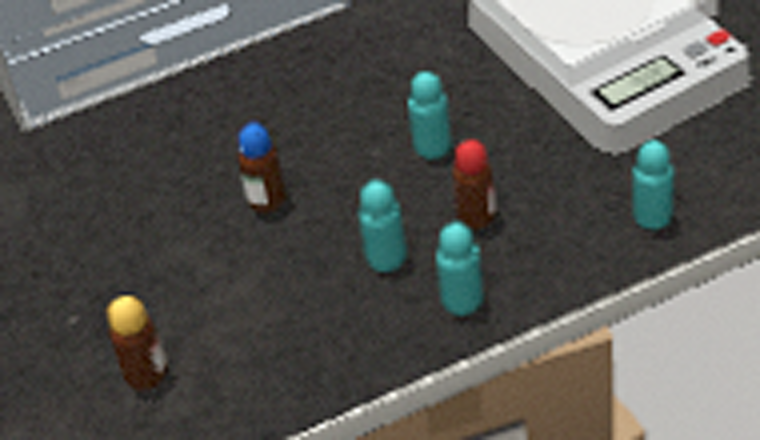

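View pics/s_c.png

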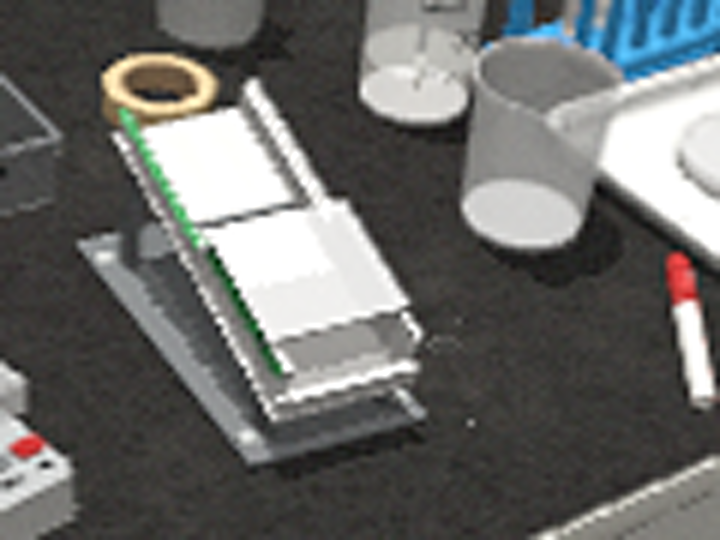

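View pics/t_c.png

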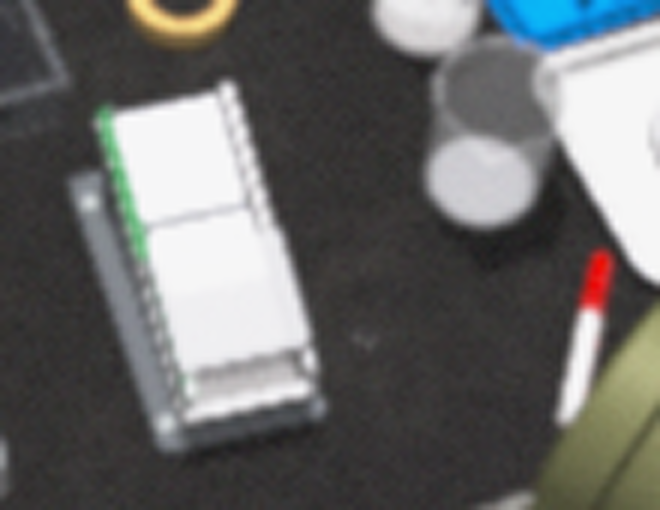

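View pics/t_b.png

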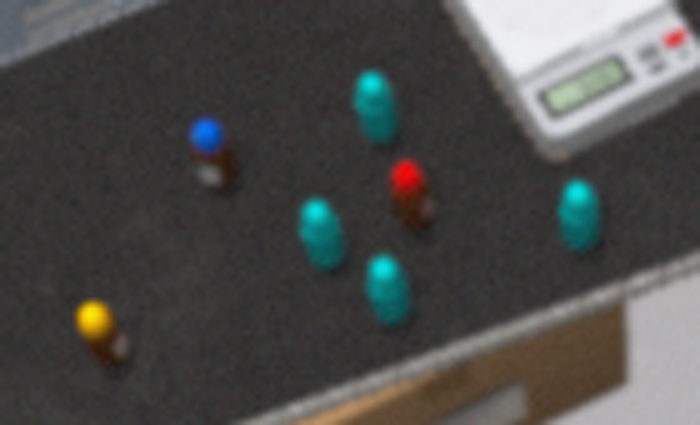

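```bash
cat > h.py <<'E'
import numpy as np, cv2
from scipy.optimize import least_squares
from scipy.spatial.transform import Rotation as R
from station import get_obs, imaging
def snap(n,save=None):
    s=imaging.snapshot(n)
    if save: cv2.imwrite(f"pics/{save}.png",s["pixels"][:,:,::-1])
    return s
def proj(s,P):
    P=np.atleast_2d(P); E=s["extrinsics"]; c=(P-E[:3,3])@E[:3,:3]
    u=c[:,:2]/c[:,2:]; r2=(u**2).sum(1,keepdims=True); u=u*(1+s["k1"]*r2)
    K=s["intrinsics"]; return u@K[:2,:2].T+K[:2,2]
def tri(ss,px,z=None):
    def f(p): return np.concatenate([(proj(s,p)[0]-q) for s,q in zip(ss,px)]) if z is None else np.concatenate([(proj(s,[p[0],p[1],z])[0]-q) for s,q in zip(ss,px)])
    r=least_squares(f,[0.5,0.1,0.03] if z is None else [.5,.1]); return r.x,r.fun
def crop(s,c,hw,k,name,pts=[],col=(0,0,255)):
    im=s["pixels"][:,:,::-1].copy(); x,y=int(c[0]),int(c[1]); w,h=hw
    x0,y0=max(x-w,0),max(y-h,0)
    a=cv2.resize(im[y0:y+h,x0:x+w],None,fx=k,fy=k,interpolation=cv2.INTER_CUBIC)
    for p in pts:
        if len(p)==2 and np.ndim(p[0])==0: cv2.circle(a,(int((p[0]-x0+.5)*k),int((p[1]-y0+.5)*k)),2,col,-1)
        else:
            q=[(int((t[0]-x0+.5)*k),int((t[1]-y0+.5)*k)) for t in p]
            for i in range(len(q)-1): cv2.line(a,q[i],q[i+1],col,1)
    cv2.imwrite(f"pics/{name}.png",a)
E
python3 - <<'E'
from h import *
ss=[snap("scene"),snap("top")]
import pickle; pickle.dump(ss,open("ss0.pkl","wb"))
regs=[(150,205,340,310),(185,190,325,275)]
hues={"red":[(0,6),(174,180)],"blue":[(105,125)],"yellow":[(20,30)],"turq":[(80,95)]}
for n,hs in hues.items():
    out=[]
    for s,(x0,y0,x1,y1) in zip(ss,regs):
        hsv=cv2.cvtColor(s["pixels"],cv2.COLOR_RGB2HSV)[y0:y1,x0:x1]
        m=np.zeros(hsv.shape[:2],np.uint8)
        for a,b in hs: m|=((hsv[...,0]>=a)&(hsv[...,0]<=b)&(hsv[...,1]>150)&(hsv[...,2]>110)).astype(np.uint8)
        k,_,st,ce=cv2.connectedComponentsWithStats(m)
        l=[(ce[i]+[x0,y0],st[i,4]) for i in range(1,k) if st[i,4]>12]
        out.append(l)
    print(n,[[(np.round(c,1),a) for c,a in l] for l in out])
    if n!="turq":
        for l,s,z in zip(out,ss,(.058,.058)):
            if len(l)==1: print("  at z58",tri([s],[l[0][0]],z)[0].round(4))
        print("  tri",[np.round(v,4) for v in tri(ss,[out[0][0][0],out[1][0][0]])])
    else:
        for l,s in zip(out,ss):
            for c,a in l: print("  ",tri([s],[c],.033)[0].round(4))
E
```

```text
red [[(array([267. , 238.5]), np.int32(48))], [(array([265.6, 225. ]), np.int32(34))]]
  at z58 [0.463  0.1437]
  at z58 [0.4657 0.1458]
  tri [array([0.4652, 0.144 , 0.0565]), array([-0.4486, -0.0778,  0.5871,  0.1392])]
blue [[(array([213. , 234.6]), np.int32(45))], [(array([225.6, 216.4]), np.int32(30))]]
  at z58 [0.5439 0.2583]
  at z58 [0.5484 0.2609]
  tri [array([0.5503, 0.2585, 0.0527]), array([-0.5652, -0.0199,  0.7615,  0.0386])]
yellow [[(array([181.6, 279.3]), np.int32(47))], [(array([203.1, 253.2]), np.int32(40))]]
  at z58 [0.439  0.3681]
  at z58 [0.4463 0.3711]
  tri [array([0.4522, 0.3689, 0.0443]), array([-0.6478,  0.0358,  0.9583, -0.0613])]
turq [[], [(array([258.6, 208.1]), np.int32(40)), (array([299.8, 230. ]), np.int32(47)), (array([247.8, 233.8]), np.int32(44)), (array([261.1, 244.9]), np.int32(43))]]
   [0.5496 0.144 ]
   [0.4163 0.0429]
   [0.4701 0.2109]
   [0.414  0.1827]
```

```bash
cat > chute.py <<'E'
from h import *
c16,s16=np.cos(np.radians(16)),np.sin(np.radians(16))
def F(s,h,y): # chute frame mm -> m   s up floor from stop, h off floor
    return np.array([-95+s*c16-h*s16, y, 30+s*s16+h*c16])/1000
def W(p,P):
    P=np.atleast_2d(P); a=p[2]; r=np.array([[np.cos(a),-np.sin(a),0],[np.sin(a),np.cos(a),0],[0,0,1]])
    return P@r.T+np.array([p[0],p[1],0])
def wire(t=0.006):
    L=[]
    for z in (0,t): L.append(np.array([[-.1025,-.052,z],[.1025,-.052,z],[.1025,.052,z],[-.1025,.052,z],[-.1025,-.052,z]]))
    for y in (-1,1):
        L.append(np.array([F(0,0,34*y),F(190,0,34*y),F(190,15,34*y),F(190,21,39*y),F(90,21,39*y)]))
        L.append(np.array([F(90,34,34.5*y),F(18,34,34.5*y)]))
    L.append(np.array([F(90,34,-34.5),F(90,34,34.5)])); L.append(np.array([F(18,34,-34.5),F(18,34,34.5)]))
    L.append(np.array([F(118,2.5,-34),F(118,2.5,34)])); L.append(np.array([F(0,14,-34),F(0,14,34)]));L.append(np.array([F(0,0,-34),F(0,0,34)]));L.append(np.array([F(190,0,-34),F(190,0,34)]))
    return L
E
python3 - <<'E'
from chute import *
import pickle; ss=pickle.load(open("ss0.pkl","rb"))
sc=lambda x,y:(325+x/6-.5,135+y/6-.5); tp=lambda x,y:(325+x/6-.5,125+y/6-.5)
t=.006
obs=[(0,(-.1025,.052,0),sc(248,464)),(0,(-.1025,-.052,0),sc(425,418)),(0,(.1025,.052,t),sc(78,243)),
(1,(-.1025,.052,0),tp(165,450)),(1,(-.1025,-.052,0),tp(322,415)),(1,(.1025,.052,t),tp(70,178))]
def f(p): return np.concatenate([proj(ss[i],W(p,P))[0]-q for i,P,q in obs])
r=least_squares(f,[.5,-.15,0]); print(r.x, r.fun.round(1))
p=r.x
cs=[(385,180),(380,167)]
for i,n in enumerate(("c_s1","c_t1")):
    crop(ss[i],cs[i],(60,48),6,n,[proj(ss[i],W(p,l)) for l in wire()])
np.save("chute.npy",p)
E
```

```text
[ 0.56610313 -0.24450794 -0.13951218] [-0.3  0.8 -0.   0.3 -0.8 -0.9 -0.1  0.4  1.3  0.   0.2 -0.7]
```

View pics/c_s1.png

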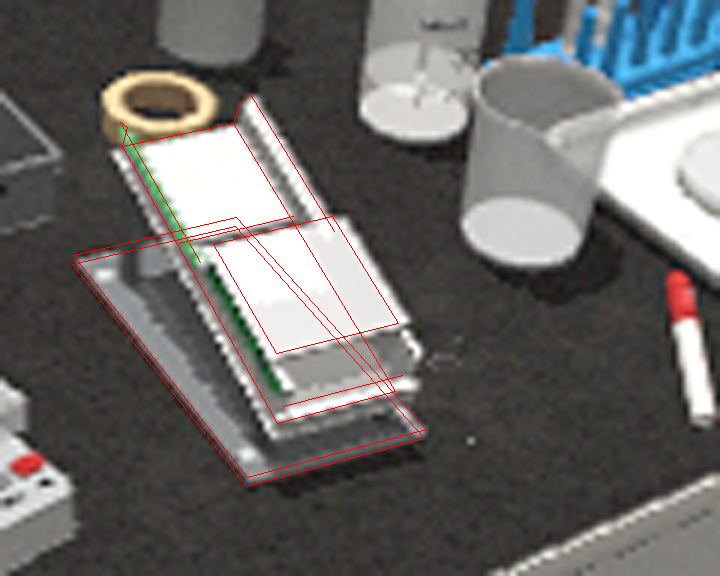

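View pics/c_t1.png

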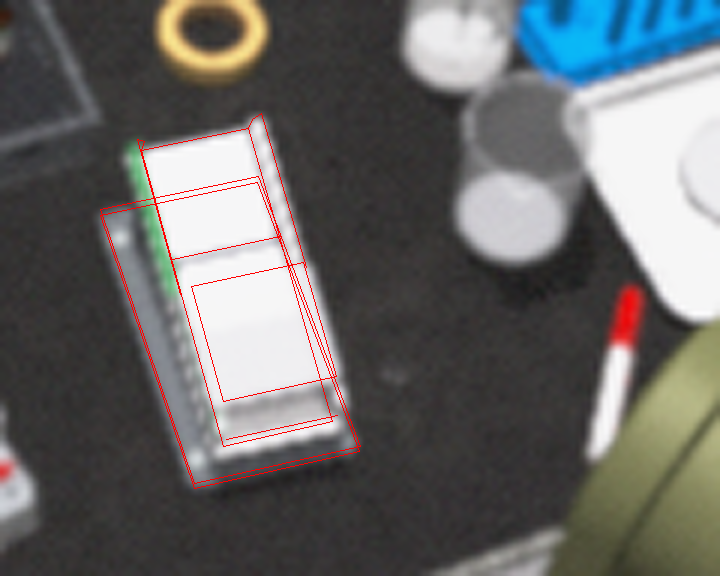

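```bash
python3 - <<'E'
from chute import *
import pickle; ss=pickle.load(open("ss0.pkl","rb"))
sc=lambda x,y:(325+x/6-.5,132+y/6-.5); tp=lambda x,y:(320+x/6-.5,119+y/6-.5)
t=.006
obs=[(0,(-.1025,.052,0),sc(247,482)),(0,(-.1025,-.052,0),sc(425,436)),(0,(.1025,.052,t),sc(76,261)),
(0,F(190,21,39),sc(121,127)),(0,F(190,21,-39),sc(252,96)),(0,F(118,2.5,-34),sc(296,217)),(0,F(118,2.5,34),sc(190,241)),
(1,(-.1025,.052,0),tp(195,486)),(1,(-.1025,-.052,0),tp(355,448)),(1,(.1025,.052,t),tp(100,212)),
(1,F(190,21,39),tp(130,146)),(1,F(190,21,-39),tp(259,118)),(1,F(118,2.5,-34),tp(279,238)),(1,F(118,2.5,34),tp(170,260))]
for sel in ([0],[1],[0,1]):
    O=[o for o in obs if o[0] in sel]
    def f(p): return np.concatenate([proj(ss[i],W(p,P))[0]-q for i,P,q in O])
    r=least_squares(f,[.5,-.15,0],loss="soft_l1"); print(r.x.round(4), f(r.x).reshape(-1,2).round(1).tolist())
np.save("chute.npy",r.x); p=r.x
for n,P in (("pocket",F(126,12.5,0)),("lip",F(118,0,0)),("hood",F(90,34,0)),("top",F(190,0,0)),("stop",F(0,0,0))): print(n,W(p,P)[0].round(4))
# balance / turquoise
for i,(s,reg) in enumerate(zip(ss,[(150,205,340,310),(185,190,325,275)])):
    x0,y0,x1,y1=reg
    hsv=cv2.cvtColor(s["pixels"],cv2.COLOR_RGB2HSV)[y0:y1,x0:x1]
    m=((hsv[...,0]>=80)&(hsv[...,0]<=95)&(hsv[...,1]>110)&(hsv[...,2]>60)).astype(np.uint8)
    k,_,st,ce=cv2.connectedComponentsWithStats(m)
    for j in range(1,k):
        if st[j,4]>30: print(i,st[j,4],tri([s],[ce[j]+[x0,y0]],.032)[0].round(3))
E
```

```text
[ 0.5656 -0.2456 -0.1373] [[0.4, 0.8], [0.4, 0.3], [-0.2, -0.9], [0.3, -0.8], [0.1, -0.2], [-0.1, -0.1], [-1.5, 0.4]]
[ 0.5659 -0.2428 -0.13  ] [[-0.2, 0.7], [0.6, 0.5], [-0.5, -0.0], [0.7, -0.7], [-0.2, -0.5], [-0.2, -0.2], [-0.0, 0.2]]
[ 0.5654 -0.2441 -0.1335] [[0.1, 1.0], [0.1, 0.4], [-0.6, -0.7], [-0.1, -0.6], [-0.4, -0.1], [-0.5, 0.1], [-1.8, 0.5], [0.1, 0.7], [0.9, 0.6], [-0.0, -0.1], [1.1, -0.8], [0.3, -0.5], [0.2, -0.2], [0.4, 0.1]]
pocket [ 0.5879 -0.2471  0.0767]
lip [ 0.5837 -0.2466  0.0625]
hood [ 0.5477 -0.2417  0.0875]
top [ 0.6523 -0.2558  0.0824]
stop [ 0.4713 -0.2315  0.03  ]
0 178 [0.536 0.142]
0 188 [0.405 0.043]
0 203 [0.458 0.209]
0 212 [0.402 0.181]
1 95 [0.54  0.144]
1 100 [0.408 0.044]
1 97 [0.461 0.211]
1 99 [0.405 0.183]
```

```bash
cat > plan.py <<'E'
from chute import *
def ax(y,x): # tool approach y, jaw x -> R
    y=np.array(y,float);y/=np.linalg.norm(y);x=np.array(x,float);x-=y*(x@y);x/=np.linalg.norm(x)
    return np.stack([x,y,np.cross(x,y)],1)
def pickR(phi,t,sgn=1):
    phi,t=np.radians([phi,t]); f=np.array([np.cos(phi),np.sin(phi),0])
    a=f*np.cos(t)-np.array([0,0,np.sin(t)]); j=np.array([np.sin(phi),-np.cos(phi),0])*sgn
    return ax(a,j)
cp=np.load("chute.npy")
def chR():
    a=cp[2]; r=np.array([[np.cos(a),-np.sin(a),0],[np.sin(a),np.cos(a),0],[0,0,1]])
    sl=np.array([[c16,0,-s16],[0,1,0],[s16,0,c16]]) # cols: uphill, y, normal
    return r@sl
def placeR(t,sgn=1):
    C=chR(); t=np.radians(t); return ax(C@[0,-np.sin(t),-np.cos(t)],C@[sgn,0,0])
def state():
    o=get_obs(); return o,np.array(o["tool_pos"]),R.from_quat(o["orientation"]).as_matrix()
def goto(p,Rm,verbose=True):
    o,p0,R0=state(); d=R0.T@(np.array(p)-p0)*10; w=R.from_matrix(R0.T@Rm).as_rotvec(degrees=True)/30
    print("t",round(o["t"],2),"pos",p0.round(4),"need shift",d.round(3),"turn",w.round(3),"rows",round(max(np.linalg.norm(d)*100/41.7,np.linalg.norm(w)*30/7.16),1))
    return d,w
E
python3 - <<'E'
from plan import *
o,p,M=state(); print(M.round(3))
for s in (1,-1):
    for ph in (45,60,90): print(s,ph,R.from_matrix(M.T@pickR(ph,50,s)).as_rotvec(degrees=True).round(0), )
    print("place",s,R.from_matrix(M.T@placeR(50,s)).as_rotvec(degrees=True).round(0))
    print("pick60->place",R.from_matrix(pickR(60,50,s).T@placeR(50,s)).as_rotvec(degrees=True).round(0))
ss=[snap("scene")]
s=ss[0]
f=lambda q,z:tri([s],[q],z)[0].round(3)
print("balance corner",f((302.5,237.5),0)," box front bottom",f((157,228),0),f((240,182),0),"beaker",f((413,174),0),"bal others",f((335,217),.0),f((267.5,205),0))
print("yellow base",f((186,296),0))
E
```

```text
[[ 0.415 -0.001  0.91 ]
 [-0.91   0.001  0.415]
 [-0.001 -1.    -0.   ]]
1 45 [ 40. -20.   7.]
1 60 [ 39. -34.  12.]
1 90 [ 35. -63.  23.]
place 1 [-37. -47. -38.]
pick60->place [-85. -23. -19.]
-1 45 [-10. 151.  55.]
-1 60 [-16. 137.  50.]
-1 90 [-25. 109.  40.]
place -1 [ 46. 119. -45.]
pick60->place [ 85. -23.  19.]
balance corner [0.473 0.036]  box front bottom [0.709 0.377] [0.799 0.089] beaker [ 0.555 -0.442] bal others [ 0.501 -0.089] [0.648 0.061]
yellow base [0.437 0.371]
```

```bash
cat >> plan.py <<'E'
def leg(p,Rm,rmax=34.,smax=.95):
    o,p0,R0=state(); p=np.array(p); w=R.from_matrix(R0.T@Rm).as_rotvec()
    n=1
    while True:
        ok=True; out=[]
        for i in range(n):
            Ra=R0@R.from_rotvec(w*i/n).as_matrix(); d=Ra.T@((p-p0)/n)*10; ww=np.degrees(w/n)/30
            out.append((d,ww))
            if max(abs(d).max(),abs(ww).max())>smax or np.linalg.norm(d)*100>200 : ok=False
        if ok: break
        n+=1
    print("t",round(o["t"],2),"pos",p0.round(4),"F",np.round(o["ft_force"],2),"gap",round(o["finger_gap"],4),"q",o["joint_positions"].round(2))
    for d,ww in out: print(np.r_[d,ww].round(3).tolist(),"rows",round(max(np.linalg.norm(d)*100/41.7,np.linalg.norm(ww)*30/7.16),1))
def grasp(b,h,e,phi,t,back=0):
    M=pickR(phi,t); return np.array([b[0],b[1],h])+M[:,1]*(e-back),M
E
python3 - <<'E'
from plan import *
p,M=grasp((.464,.145),.037,.006,70,50,.1); print(p)
o,p0,R0=state()
leg([.42,-.28,.30],R0@R.from_rotvec(R.from_matrix(R0.T@M).as_rotvec()*.5).as_matrix())
E
```

```text
[0.44333445 0.08822186 0.10900818]
t 0.25 pos [ 0.2695 -0.5912  0.222 ] F [-0.48 -0.62 -0.95] gap 0.0867 q [ 1.16  0.32 -0.07  1.45  0.02  1.37 -0.06]
[-0.552, -0.194, 0.665, 0.158, -0.182, 0.066] rows 2.1
[-0.491, -0.119, 0.728, 0.158, -0.182, 0.066] rows 2.1
[-0.422, -0.041, 0.778, 0.158, -0.182, 0.066] rows 2.1
[-0.346, 0.038, 0.814, 0.158, -0.182, 0.066] rows 2.1
```

move_arm:
  deltas: [-0.25,-0.1,0.33,0.08,-0.09,0.03,-0.55,-0.19,0.66,0.16,-0.18,0.07,-0.75,-0.28,0.95,0.22,-0.25,0.09]
  claw: 0.15

```text
t: 0.5
tool_pos: [0.3242, -0.4827, 0.2501]
orientation: [-0.573, 0.335, -0.35, 0.661]
ft_force: [0.6, -0.0, 0.1]
finger_gap: 0.0743
```

move_arm:
  deltas: [-0.23,-0.05,0.33,0.08,-0.09,0.03,-0.46,-0.1,0.66,0.16,-0.18,0.07,-0.68,-0.15,0.98,0.22,-0.25,0.09]

```text
t: 0.75
tool_pos: [0.3706, -0.3748, 0.28]
orientation: [-0.548, 0.282, -0.314, 0.722]
ft_force: [0.3, 0.1, 0.2]
finger_gap: 0.0555
```

```bash
python3 - <<'E'
from plan import *
p,M=grasp((.464,.145),.037,.006,70,50,.1)
leg([.425,.04,.2],M)
E
```

```text
t 0.75 pos [ 0.3706 -0.3748  0.28  ] F [0.34 0.11 0.19] gap 0.0555 q [ 1.1   0.1  -0.21  1.63 -0.22  1.49  0.04]
[-0.691, 0.422, 0.691, 0.205, -0.237, 0.087] rows 2.6
[-0.582, 0.527, 0.719, 0.205, -0.237, 0.087] rows 2.6
[-0.466, 0.629, 0.722, 0.205, -0.237, 0.087] rows 2.6
[-0.346, 0.724, 0.7, 0.205, -0.237, 0.087] rows 2.6
```

move_arm:
  deltas: [-0.23,0.14,0.23,0.07,-0.08,0.03,-0.46,0.28,0.46,0.14,-0.16,0.06,-0.69,0.42,0.69,0.2,-0.24,0.09]

```text
t: 1.0
tool_pos: [0.384, -0.2715, 0.2596]
orientation: [-0.522, 0.232, -0.277, 0.773]
ft_force: [-0.2, -0.3, -0.5]
finger_gap: 0.0502
```

move_arm:
  deltas: [-0.2,0.18,0.24,0.07,-0.08,0.03,-0.4,0.35,0.48,0.14,-0.16,0.06,-0.58,0.53,0.72,0.2,-0.24,0.09]

```text
t: 1.25
tool_pos: [0.3974, -0.1677, 0.2388]
orientation: [-0.492, 0.181, -0.237, 0.818]
ft_force: [0.0, -0.1, -0.9]
finger_gap: 0.0501
```

move_arm:
  deltas: [-0.16,0.21,0.24,0.07,-0.08,0.03,-0.32,0.42,0.48,0.14,-0.16,0.06,-0.47,0.63,0.72,0.2,-0.24,0.09]

```text
t: 1.5
tool_pos: [0.4102, -0.064, 0.218]
orientation: [-0.458, 0.128, -0.195, 0.858]
ft_force: [1.0, -0.3, -0.2]
finger_gap: 0.0498
```

```bash
python3 - <<'E'
from plan import *
p,M=grasp((.464,.145),.037,.006,70,50,.1)
leg(p,M)
E
```

```text
t 1.5 pos [ 0.4102 -0.064   0.218 ] F [ 1.04 -0.32 -0.24] gap 0.0498 q [ 0.97 -0.13 -0.36  2.07 -0.63  1.38  0.32]
[-0.175, 0.875, 0.327, 0.109, -0.116, 0.038] rows 2.3
[-0.139, 0.896, 0.286, 0.109, -0.116, 0.038] rows 2.3
```

move_arm:
  deltas: [-0.07,0.4,0.15,0.05,-0.05,0.02,-0.17,0.87,0.33,0.11,-0.12,0.04,-0.17,0.87,0.33,0.11,-0.12,0.04]

```text
t: 1.75
tool_pos: [0.4248, 0.0152, 0.161]
orientation: [-0.437, 0.102, -0.172, 0.877]
ft_force: [-0.6, -0.8, -0.2]
finger_gap: 0.0497
```

```bash
python3 - <<'E'
from plan import *
p,M=grasp((.464,.145),.037,.006,70,50,.1)
leg(p,M)
E
```

```text
t 1.75 pos [0.4248 0.0152 0.161 ] F [-0.63 -0.82 -0.24] gap 0.0497 q [ 0.9  -0.1  -0.44  2.19 -0.73  1.22  0.38]
[-0.1, 0.865, 0.284, 0.108, -0.112, 0.019] rows 2.2
```

```bash
python3 - <<'E'
from plan import *
p,M=grasp((.464,.145),.037,.006,90,50,.08)
leg(p,M)
E
```

```text
t 1.75 pos [0.4248 0.0152 0.161 ] F [-0.63 -0.82 -0.24] gap 0.0497 q [ 0.9  -0.1  -0.44  2.19 -0.73  1.22  0.38]
[0.029, 0.542, 0.164, 0.049, -0.317, 0.217] rows 1.6
[0.116, 0.537, 0.138, 0.049, -0.317, 0.217] rows 1.6
```

move_arm:
  deltas: [0.03,0.27,0.08,0.03,-0.2,0.1,0.05,0.54,0.16,0.05,-0.32,0.22,0.08,0.8,0.23,0.08,-0.45,0.32,0.12,1.0,0.28,0.1,-0.6,0.4]

```text
t: 2.08
tool_pos: [0.4703, 0.0823, 0.0997]
orientation: [-0.424, 0.002, -0.014, 0.906]
ft_force: [0.1, -0.9, 0.2]
finger_gap: 0.0502
```

```bash
python3 - <<'E'
from plan import *
p,M=grasp((.464,.145),.037,.006,90,50,.08)
leg(p,M)
for n in ("scene","top"):
    s=snap(n); o,p0,R0=state()
    tip=proj(s,[p0,p0+R0[:,0]*.025,p0-R0[:,0]*.025])
    b=proj(s,[[.464,.145,.025],[.464,.145,.058]])
    print(n,tip.round(1).tolist(),b.round(1).tolist())
    c=proj(s,[.45,.12,.08])[0]; crop(s,c,(70,50),5,"pre1"+n,list(tip)+list(b))
E
```

```text
t 2.08 pos [0.4703 0.0823 0.0997] F [ 0.1  -0.85  0.23] gap 0.0502 q [ 0.76  0.23 -0.54  2.05 -0.63  1.13  0.55]
[-0.068, 0.142, 0.076, 0.005, -0.031, 0.046] rows 0.4
scene [[285.7, 217.2], [281.4, 211.4], [290.0, 223.1]] [[267.2, 247.5], [266.4, 238.4]]
top [[281.8, 211.9], [279.3, 205.6], [284.3, 218.1]] [[266.9, 229.7], [266.0, 225.3]]
```

View pics/pre1scene.png

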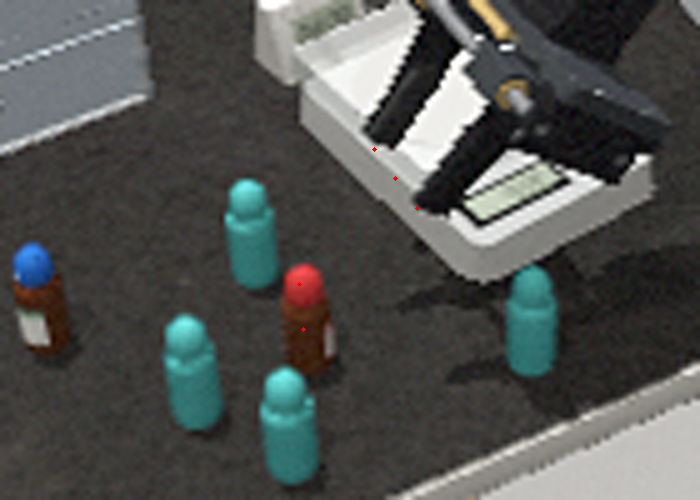

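View pics/pre1top.png

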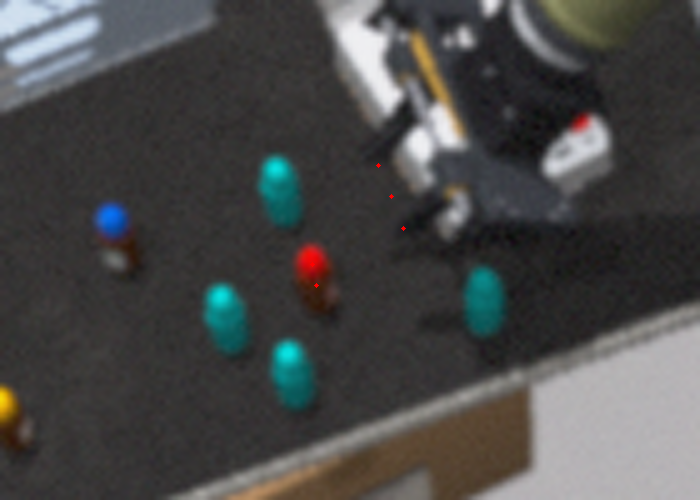

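```bash
python3 - <<'E'
from plan import *
p,M=grasp((.464,.1435),.037,.006,90,50,.0)
leg(p,M,smax=1)
E
```

```text
t 2.18 pos [0.4702 0.0839 0.0992] F [-0.47  0.3  -0.89] gap 0.0498 q [ 0.76  0.24 -0.54  2.05 -0.63  1.13  0.55]
[-0.083, 0.918, 0.055, -0.002, -0.033, 0.041] rows 2.2
```

move_arm:
  deltas: [-0.08,0.1,0.055,0,-0.03,0.04,-0.08,0.35,0.055,0,-0.03,0.04,-0.08,0.6,0.055,0,-0.03,0.04,-0.08,0.75,0.055,0,-0.03,0.04,-0.08,0.75,0.055,0,-0.03,0.04]

```text
t: 2.6
tool_pos: [0.4608, 0.1357, 0.0455]
orientation: [-0.424, 0.002, -0.001, 0.906]
ft_force: [-0.3, 0.1, -0.3]
finger_gap: 0.0502
```

```bash
python3 - <<'E'
from plan import *
p,M=grasp((.464,.1435),.037,.006,90,50,.0)
leg(p,M,smax=1)
for n in ("scene",):
    s=snap(n); o,p0,R0=state()
    tip=proj(s,[p0,p0+R0[:,0]*.025,p0-R0[:,0]*.025])
    b=proj(s,[[.464,.1435,.025],[.464,.1435,.058]])
    c=proj(s,[.45,.12,.05])[0]; crop(s,c,(55,42),7,"pre2"+n,list(tip)+list(b))
E
```

```text
t 2.6 pos [0.4608 0.1357 0.0455] F [-0.33  0.13 -0.3 ] gap 0.0502 q [ 0.69  0.31 -0.58  2.11 -0.65  0.97  0.55]
[0.031, 0.175, 0.005, 0.005, -0.007, 0.001] rows 0.4
```

View pics/pre2scene.png

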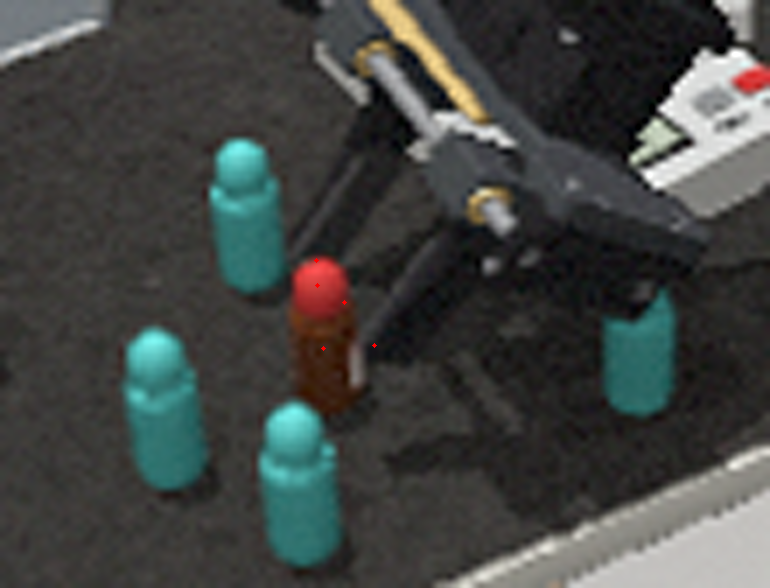

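move_arm:
  deltas: [0.03,0.09,0,0,0,0,0.03,0.18,0,0,0,0,0.03,0.18,0,0,0,0]

```text
t: 2.9
tool_pos: [0.4666, 0.146, 0.0324]
orientation: [-0.424, 0.001, -0.003, 0.906]
ft_force: [-0.8, 0.2, 0.1]
finger_gap: 0.0501
```

```bash
python3 - <<'E'
from plan import *
p,M=grasp((.464,.1435),.037,.006,90,50,.0)
leg(p,M,smax=1)
for n in ("scene","top"):
    s=snap(n); o,p0,R0=state()
    tip=proj(s,[p0,p0+R0[:,0]*.025,p0-R0[:,0]*.025])
    b=proj(s,[[.464,.1435,.025],[.464,.1435,.058]])
    c=proj(s,[.46,.13,.05])[0]; crop(s,c,(40,32),10 if n=="scene" else 8,"pre3"+n,list(tip)+list(b))
E
```

```text
t 2.9 pos [0.4666 0.146  0.0324] F [-0.77  0.24  0.08] gap 0.0501 q [ 0.67  0.34 -0.58  2.11 -0.65  0.93  0.55]
[-0.027, 0.009, 0.011, 0.006, -0.007, 0.009] rows 0.1
```

View pics/pre3scene.png

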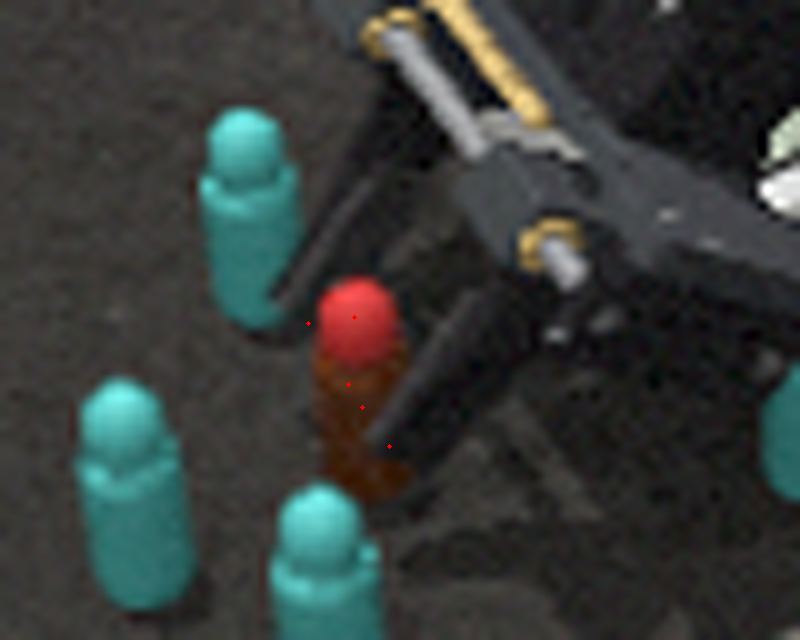

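View pics/pre3top.png

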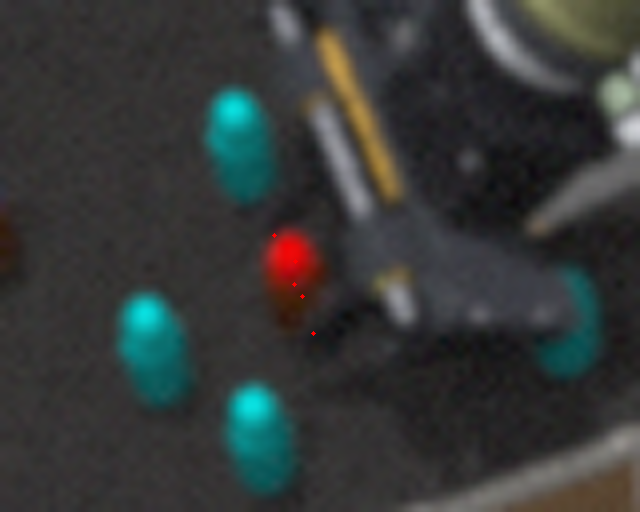

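move_arm:
  deltas: [0,0,0,0,0,0,0,0,0,0,0,0,0,0,0,0,0,0,0,0,0,0,0,0,0,0,0,0,0,0]
  claw: -1
  force: 10

```text
t: 3.42
tool_pos: [0.467, 0.1455, 0.0327]
orientation: [-0.424, 0.001, -0.003, 0.906]
ft_force: [0.8, 0.4, -0.7]
finger_gap: 0.0248
```

move_arm:
  deltas: [0,0,0,0,0,0,0,0,0,0,0,0]

```text
t: 3.58
tool_pos: [0.4669, 0.1456, 0.0327]
orientation: [-0.424, 0.001, -0.003, 0.906]
ft_force: [-0.5, 0.3, -0.0]
finger_gap: 0.025
```

```bash
python3 - <<'E'
from plan import *
o,p0,R0=state(); print(o["finger_gap"],o["ft_force"],p0,R0[:,1].round(3),o["joint_positions"].round(2))
for n in ("scene",):
    s=snap(n)
    c=proj(s,[.46,.13,.05])[0]; crop(s,c,(40,32),10,"gr1"+n)
E
```

```text
0.02495241217110906 [-0.45500574  0.34164007 -0.0193142 ] [0.4669311  0.14559702 0.0327127 ] [ 0.005  0.641 -0.768] [ 0.67  0.34 -0.58  2.11 -0.65  0.93  0.55]
```

View pics/gr1scene.png

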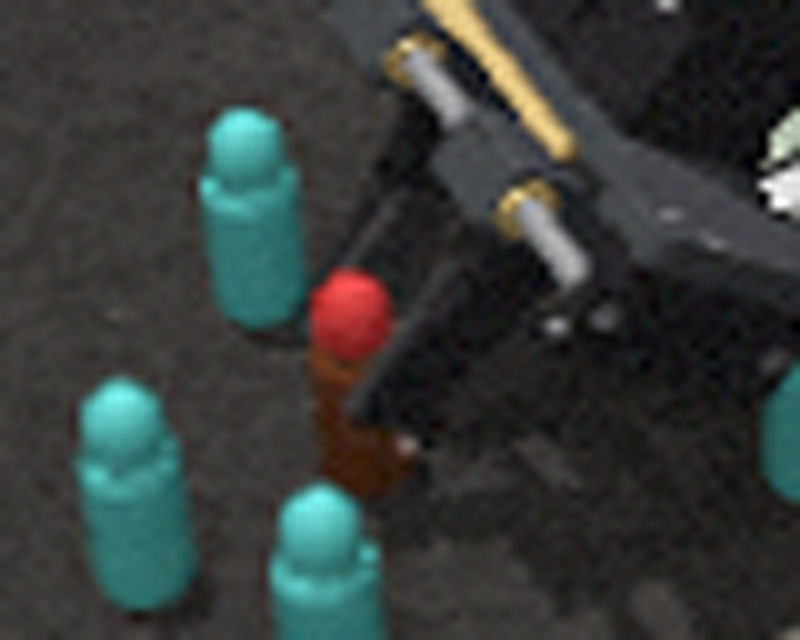

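```bash
cat >> plan.py <<'E'
def save_grip(name,by):
    """bottle standing, gripped: save mid & axis in tool frame"""
    o,p0,R0=state(); bx=p0[0]; 
    mid=np.array([by[0],by[1],.025]); m=R0.T@(mid-p0); m[0]=0
    np.savez(name,m=m,a=R0.T@np.array([0,0,1.])); print(name,m,R0.T@[0,0,1])
def placepose(name,s,h,yc):
    g=np.load(name+".npz"); m,a=g["m"],g["a"].copy(); a[0]=0; a/=np.linalg.norm(a)
    C=chR(); # want Rt a = C y, Rt x = C x(uphill)
    A=np.stack([[1,0,0],a,np.cross([1,0,0],a)],1); B=np.stack([C[:,0],C[:,1],np.cross(C[:,0],C[:,1])],1)
    Rt=B@A.T; mid=W(cp,F(s,h,yc-8))[0]
    return mid-Rt@m,Rt
def bottle_now(name):
    g=np.load(name+".npz"); o,p0,R0=state(); return p0+R0@g["m"],R0@g["a"]
E
python3 - <<'E'
from plan import *
save_grip("red",(.467,.1432))
p,Rt=placepose("red",127,12.5,0); print("place tcp",p.round(4),Rt[:,1].round(3))
ph,_=placepose("red",127,60,0); print("hover",ph.round(4))
o,p0,R0=state(); leg([.467,.13,.16],R0)
E
```

```text
red [ 0.          0.00440308 -0.00677414] [ 0.00171539 -0.76787505  0.64059735]
place tcp [ 0.5895 -0.2476  0.0747] [ 0.073 -0.785 -0.616]
hover [ 0.5765 -0.2459  0.1204]
t 3.63 pos [0.467  0.1456 0.0327] F [-0.41  0.35  1.01] gap 0.0248 q [ 0.67  0.34 -0.58  2.11 -0.65  0.93  0.55]
[0.002, -0.539, 0.348, 0.0, 0.0, 0.0] rows 1.5
[0.002, -0.539, 0.348, 0.0, 0.0, 0.0] rows 1.5
```

move_arm:
  deltas: [0,-0.15,0.13,0,0,0,0,-0.38,0.32,0,0,0,0,-0.6,0.5,0,0,0,0,-0.8,0.66,0,0,0,0,-1.0,0.8,0,0,0]

```text
t: 4.05
tool_pos: [0.4664, 0.1433, 0.1621]
orientation: [-0.424, 0.0, -0.003, 0.906]
ft_force: [0.8, -0.2, -0.2]
finger_gap: 0.0251
```

```bash
python3 - <<'E'
from plan import *
ph,Rt=placepose("red",127,100,0)
o,p0,R0=state()
mid,a=bottle_now("red"); print(mid,a)
for n in ("scene",):
    s=snap(n)
    b=proj(s,[mid-a*.025,mid,mid+a*.025,mid+a*.041])
    c=proj(s,[.46,.13,.15])[0]; crop(s,c,(40,32),10,"lift1"+n,list(b))
leg(ph,Rt)
E
```

```text
[0.466431   0.14096389 0.15438604] [-2.36824644e-04  3.80339610e-04  9.99999900e-01]
t 4.1 pos [0.4692 0.143  0.1663] F [2.31 0.41 2.5 ] gap 0.0247 q [ 0.71  0.11 -0.6   2.02 -0.68  1.2   0.42]
[0.247, -0.603, -0.756, -0.752, 0.08, -0.137] rows 3.2
[0.313, -0.249, -0.915, -0.752, 0.08, -0.137] rows 3.2
[0.356, 0.142, -0.922, -0.752, 0.08, -0.137] rows 3.2
[0.368, 0.507, -0.777, -0.752, 0.08, -0.137] rows 3.2
```

View pics/lift1scene.png

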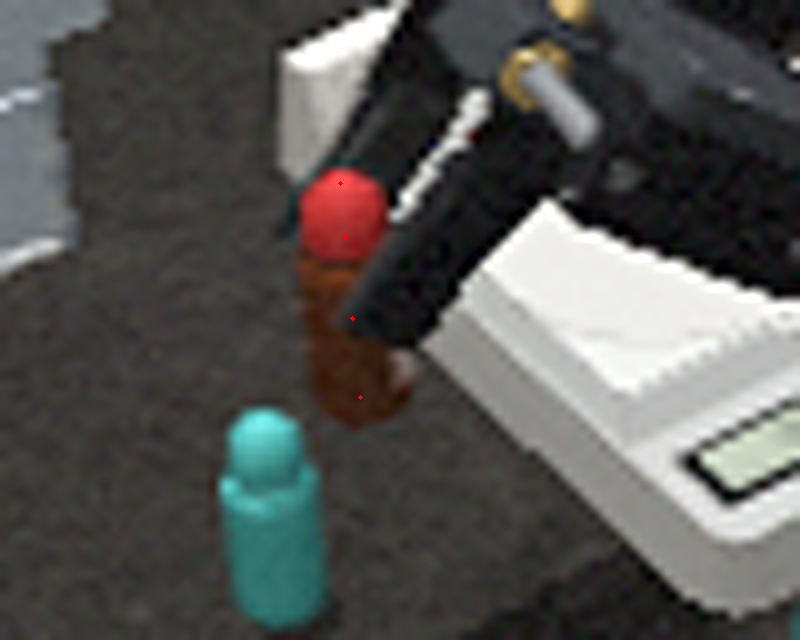

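move_arm:
  deltas: [0.06,-0.15,-0.19,-0.19,0.02,-0.03,0.12,-0.3,-0.38,-0.38,0.04,-0.07,0.18,-0.45,-0.57,-0.57,0.06,-0.1,0.25,-0.6,-0.76,-0.75,0.08,-0.14]

```text
t: 4.43
tool_pos: [0.4917, 0.0447, 0.1587]
orientation: [-0.594, 0.004, -0.046, 0.803]
ft_force: [0.1, 0.6, -0.5]
finger_gap: 0.0246
```

move_arm:
  deltas: [0.08,-0.06,-0.23,-0.19,0.02,-0.03,0.16,-0.12,-0.46,-0.38,0.04,-0.07,0.24,-0.18,-0.69,-0.57,0.06,-0.1,0.31,-0.25,-0.92,-0.75,0.08,-0.14]

```text
t: 4.77
tool_pos: [0.5157, -0.0521, 0.1566]
orientation: [0.738, -0.008, 0.085, -0.67]
ft_force: [-1.0, -0.7, -0.9]
finger_gap: 0.0249
```

```bash
python3 - <<'E'
from plan import *
ph,Rt=placepose("red",127,100,0)
leg(ph,Rt)
E
```

```text
t 4.77 pos [ 0.5157 -0.0521  0.1566] F [-0.96 -0.67 -0.89] gap 0.0249 q [ 0.6   0.03 -0.63  1.94  0.14  1.08 -0.22]
[0.368, 0.114, -0.916, -0.75, 0.08, -0.139] rows 3.2
[0.382, 0.479, -0.782, -0.75, 0.08, -0.139] rows 3.2
```

move_arm:
  deltas: [0.09,0.03,-0.23,-0.19,0.02,-0.03,0.18,0.06,-0.46,-0.38,0.04,-0.07,0.27,0.09,-0.69,-0.57,0.06,-0.1,0.37,0.11,-0.92,-0.75,0.08,-0.14]

```text
t: 5.1
tool_pos: [0.5406, -0.1483, 0.1574]
orientation: [0.852, -0.011, 0.122, -0.509]
ft_force: [-0.1, 0.5, -0.8]
finger_gap: 0.0247
```

```bash
python3 - <<'E'
from plan import *
ph,Rt=placepose("red",127,100,0)
leg(ph,Rt)
E
```

```text
t 5.1 pos [ 0.5406 -0.1483  0.1574] F [-0.1   0.54 -0.8 ] gap 0.0247 q [ 0.49  0.14 -0.63  1.93  0.66  1.15 -0.63]
[0.382, 0.476, -0.783, -0.751, 0.08, -0.137] rows 3.2
```

move_arm:
  deltas: [0.1,0.12,-0.2,-0.19,0.02,-0.03,0.19,0.24,-0.4,-0.38,0.04,-0.07,0.28,0.36,-0.6,-0.57,0.06,-0.1,0.38,0.48,-0.78,-0.75,0.08,-0.14,0.38,0.48,-0.78,-0.75,0.08,-0.14]

```text
t: 5.52
tool_pos: [0.5633, -0.2451, 0.1528]
orientation: [0.932, -0.016, 0.149, -0.329]
ft_force: [-1.4, 0.1, -2.1]
finger_gap: 0.0247
```

```bash
cat >> plan.py <<'E'
def show(name,grip,tag,ctr,hw=(45,36),k=8,cams=("scene","top")):
    for n in cams:
        s=snap(n); pts=[]
        if grip:
            mid,a=bottle_now(grip); pts=list(proj(s,[mid-a*.025,mid,mid+a*.025,mid+a*.041]))
        L=[proj(s,W(cp,l)) for l in wire()]
        c=proj(s,ctr)[0]; crop(s,c,hw,k,f"{tag}{n}",pts+ (L[-4:] if name else []))
E
python3 - <<'E'
from plan import *
ph,Rt=placepose("red",127,100,0)
leg(ph,Rt)
mid,a=bottle_now("red"); C=chR(); q=C.T@(mid-W(cp,F(0,0,0))[0]); print("bottle in chute s,y,h",(q*1000).round(1),"axis",(C.T@a).round(3))
show(1,"red","hov1",[.57,-.24,.1])
E
```

```text
t 5.52 pos [ 0.5633 -0.2451  0.1528] F [-1.37  0.12 -2.14] gap 0.0247 q [ 0.35  0.35 -0.54  1.92  1.13  1.33 -0.98]
[0.037, -0.041, -0.034, -0.004, 0.012, -0.011] rows 0.2
bottle in chute s,y,h [123.3  -9.   94.8] axis [0.002 1.    0.002]
```

View pics/hov1scene.png

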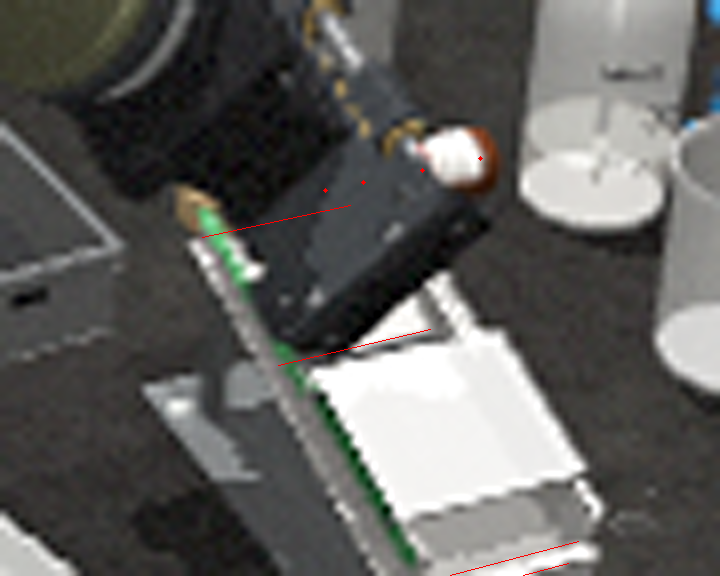

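View pics/hov1top.png

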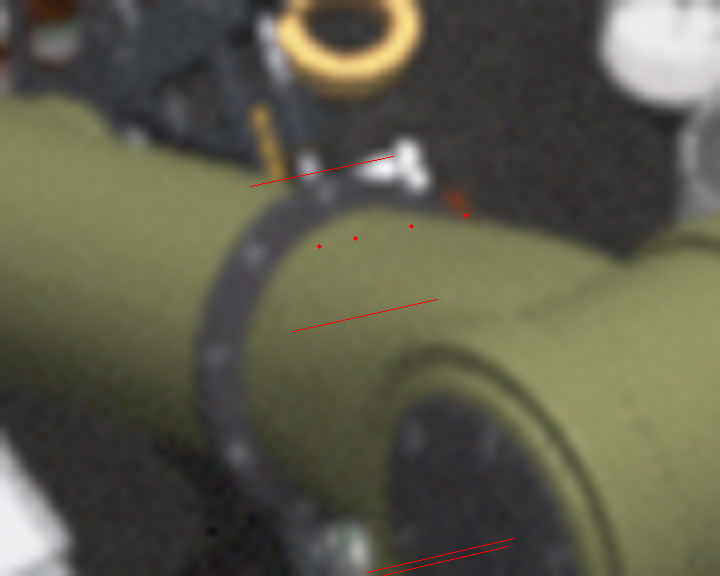

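```bash
python3 - <<'E'
from plan import *
ph,Rt=placepose("red",127,38,0)
leg(ph,Rt)
E
```

```text
t 5.62 pos [ 0.5641 -0.243   0.1554] F [-0.03  0.27 -0.29] gap 0.0249 q [ 0.35  0.34 -0.55  1.92  1.13  1.33 -0.98]
[0.028, 0.391, 0.443, -0.014, 0.008, -0.007] rows 1.4
```

move_arm:
  deltas: [0.03,0.1,0.11,-0.01,0.01,-0.01,0.03,0.2,0.22,-0.01,0.01,-0.01,0.03,0.3,0.34,-0.01,0.01,-0.01,0.03,0.39,0.44,-0.01,0.01,-0.01,0.03,0.39,0.44,-0.01,0.01,-0.01]

```text
t: 6.03
tool_pos: [0.5827, -0.2473, 0.1002]
orientation: [0.932, -0.014, 0.155, -0.329]
ft_force: [-0.7, 0.3, -1.0]
finger_gap: 0.0244
```

```bash
cat >> plan.py <<'E'
def inch(grip):
    mid,a=bottle_now(grip); C=chR(); q=C.T@(mid-W(cp,F(0,0,0))[0]); print("bottle in chute s,y,h",(q*1000).round(1),"axis",(C.T@a).round(3))
E
python3 - <<'E'
from plan import *
ph,Rt=placepose("red",127,38,0)
leg(ph,Rt); inch("red")
s=snap("scene"); mid,a=bottle_now("red")
pts=list(proj(s,[mid-a*.025,mid,mid+a*.025,mid+a*.041]))
th=np.linspace(0,2*np.pi,30); C=chR()
ring=[proj(s,[mid-a*.025+.0125*(C[:,0]*np.cos(t)+C[:,2]*np.sin(t)) for t in th])]
L=[proj(s,W(cp,l)) for l in wire()]
crop(s,proj(s,[.58,-.25,.09])[0],(36,28),12,"hov2",pts+ring+L[2:]); crop(s,proj(s,[.58,-.25,.09])[0],(36,28),12,"hov2b")
E
```

```text
t 6.03 pos [ 0.5827 -0.2473  0.1002] F [-0.74  0.34 -1.  ] gap 0.0244 q [ 0.32  0.46 -0.52  1.91  1.21  1.31 -1.08]
[-0.006, 0.0, 0.01, -0.004, -0.006, 0.004] rows 0.0
bottle in chute s,y,h [127.6  -8.6  38.8] axis [0.002 1.    0.002]
```

View pics/hov2.png

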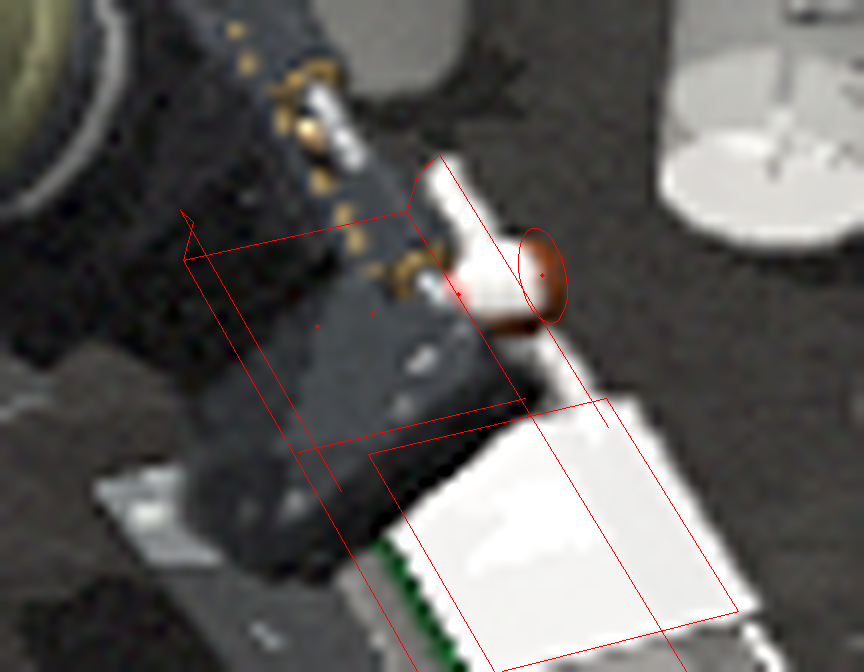

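View pics/hov2b.png

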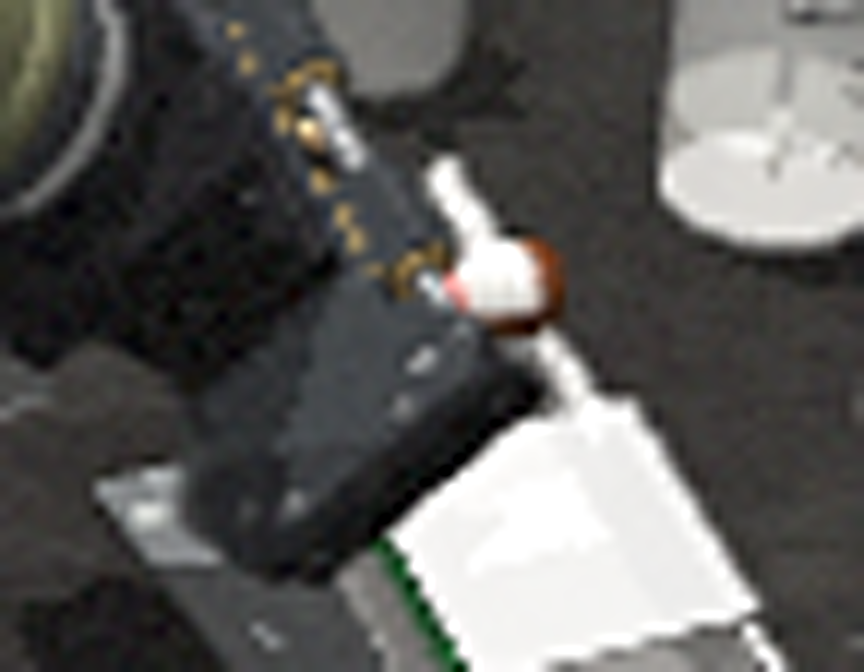

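```bash
python3 - <<'E'
from plan import *
for h in (18,15,13,11):
    ph,Rt=placepose("red",127.5,h,0); leg(ph,Rt)
E
```

```text
t 6.08 pos [ 0.583  -0.2475  0.1017] F [-0.76 -0.62 -0.  ] gap 0.0245 q [ 0.32  0.46 -0.52  1.91  1.21  1.31 -1.08]
[-0.009, 0.136, 0.175, -0.002, -0.008, 0.006] rows 0.5
t 6.08 pos [ 0.583  -0.2475  0.1017] F [-0.76 -0.62 -0.  ] gap 0.0245 q [ 0.32  0.46 -0.52  1.91  1.21  1.31 -1.08]
[-0.009, 0.155, 0.198, -0.002, -0.008, 0.006] rows 0.6
t 6.08 pos [ 0.583  -0.2475  0.1017] F [-0.76 -0.62 -0.  ] gap 0.0245 q [ 0.32  0.46 -0.52  1.91  1.21  1.31 -1.08]
[-0.009, 0.168, 0.213, -0.002, -0.008, 0.006] rows 0.7
t 6.08 pos [ 0.583  -0.2475  0.1017] F [-0.76 -0.62 -0.  ] gap 0.0245 q [ 0.32  0.46 -0.52  1.91  1.21  1.31 -1.08]
[-0.009, 0.181, 0.228, -0.002, -0.008, 0.006] rows 0.7
```

move_arm:
  deltas: [-0.01,0.07,0.09,0,0,0,-0.01,0.1,0.13,0,0,0,-0.01,0.12,0.155,0,0,0,-0.01,0.136,0.175,0,0,0,-0.01,0.136,0.175,0,0,0]

```text
t: 6.5
tool_pos: [0.5886, -0.2478, 0.0798]
orientation: [0.932, -0.014, 0.156, -0.327]
ft_force: [-0.7, 0.3, -0.4]
finger_gap: 0.0245
```

```bash
cat > look.py <<'E'
from plan import *
import sys
def look(grip,tag):
    o,_,_=state(); print("t",round(o["t"],2),"F",o["ft_force"].round(2),"gap",round(o["finger_gap"],4)); inch(grip)
    s=snap("scene"); mid,a=bottle_now(grip)
    th=np.linspace(0,2*np.pi,30); C=chR()
    ring=[proj(s,[mid-a*.025+.0125*(C[:,0]*np.cos(t)+C[:,2]*np.sin(t)) for t in th])]
    crop(s,proj(s,[.58,-.25,.09])[0],(36,28),12,tag,ring)
if __name__=="__main__": look(*sys.argv[1:3])
E
python3 look.py red d1
```

```text
t 6.5 F [-0.7   0.28 -0.4 ] gap 0.0245
bottle in chute s,y,h [127.6  -8.3  17.6] axis [ 0.001  1.    -0.   ]
```

View pics/d1.png

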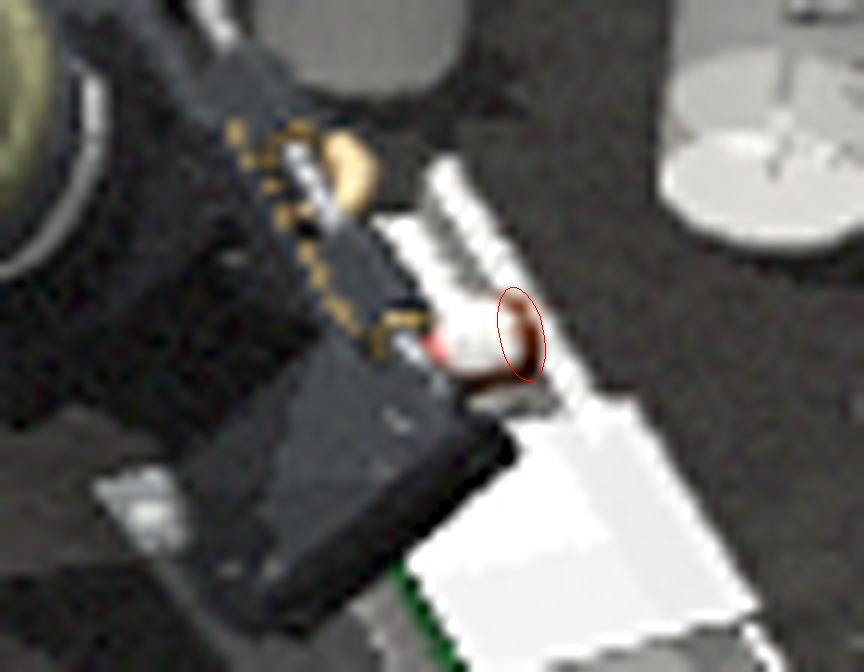

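move_arm:
  deltas: [0,0.01,0.0125,0,0,0,0,0.02,0.025,0,0,0,0,0.02,0.025,0,0,0]

```text
t: 6.8
tool_pos: [0.5896, -0.2479, 0.0769]
orientation: [0.932, -0.014, 0.156, -0.327]
ft_force: [-0.5, -0.1, 0.2]
finger_gap: 0.0249
```

```bash
python3 look.py red d2
```

```text
t 6.8 F [-0.48 -0.14  0.16] gap 0.0249
bottle in chute s,y,h [127.8  -8.2  14.5] axis [ 0.001  1.    -0.   ]
```

move_arm:
  deltas: [0,0.006,0.008,0,0,0,0,0.0096,0.0125,0,0,0,0,0.0096,0.0125,0,0,0]

```text
t: 7.1
tool_pos: [0.59, -0.2479, 0.0762]
orientation: [0.932, -0.014, 0.156, -0.327]
ft_force: [-2.6, 1.5, 4.6]
finger_gap: 0.0247
```

```bash
python3 look.py red d3
```

```text
t 7.1 F [-2.64  1.45  4.63] gap 0.0247
bottle in chute s,y,h [128.   -8.2  13.8] axis [ 0.001  1.    -0.002]
```

View pics/d3.png

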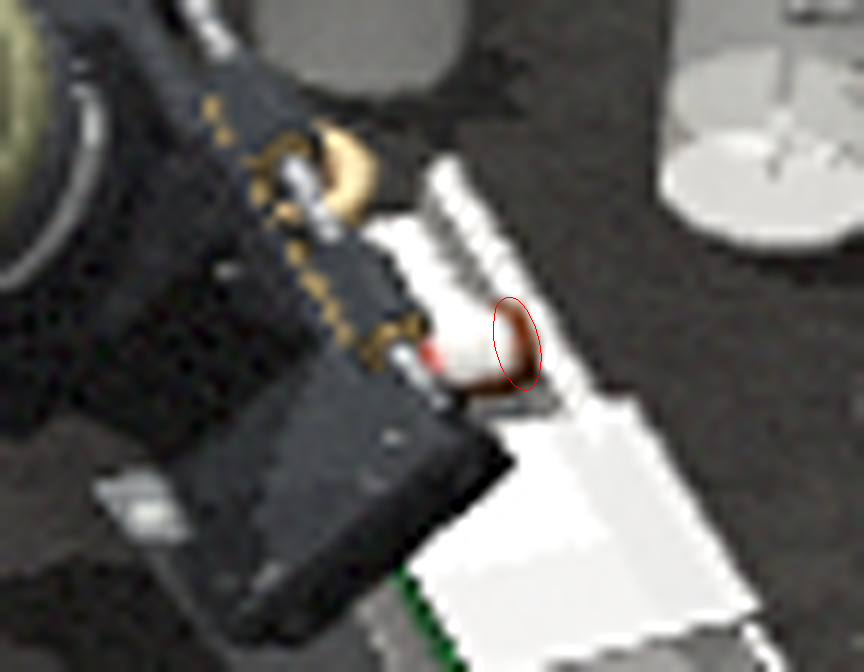

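move_arm:
  deltas: [0,-0.005,-0.006,0,0,0,0,-0.005,-0.006,0,0,0]

```text
t: 7.32
tool_pos: [0.59, -0.2478, 0.0763]
orientation: [0.932, -0.013, 0.156, -0.327]
ft_force: [0.4, 1.2, 1.1]
finger_gap: 0.0249
```

move_arm:
  deltas: [0,0,0,0,0,0,0,0,0,0,0,0,0,0,0,0,0,0]
  claw: -0.2

```text
t: 7.57
tool_pos: [0.5898, -0.2479, 0.076]
orientation: [0.932, -0.014, 0.156, -0.327]
ft_force: [-0.1, -0.1, -0.8]
finger_gap: 0.0336
```

```bash
python3 look.py red d4; python3 -c "
from plan import *
C=chR();o,p,R0=state();print('tool axes in chute',(C.T@R0).round(3).tolist())
print('tcp in chute s,y,h',(C.T@(p-W(cp,F(0,0,0))[0])*1000).round(1))"
```

```text
t 7.57 F [-0.14 -0.09 -0.81] gap 0.0336
bottle in chute s,y,h [127.7  -8.3  13.6] axis [ 0.001  1.    -0.   ]
tool axes in chute [[1.0, 0.004, 0.004], [0.0, -0.768, 0.64], [0.006, -0.64, -0.768]]
tcp in chute s,y,h [127.7  -0.6  11.3]
```

View pics/d4.png

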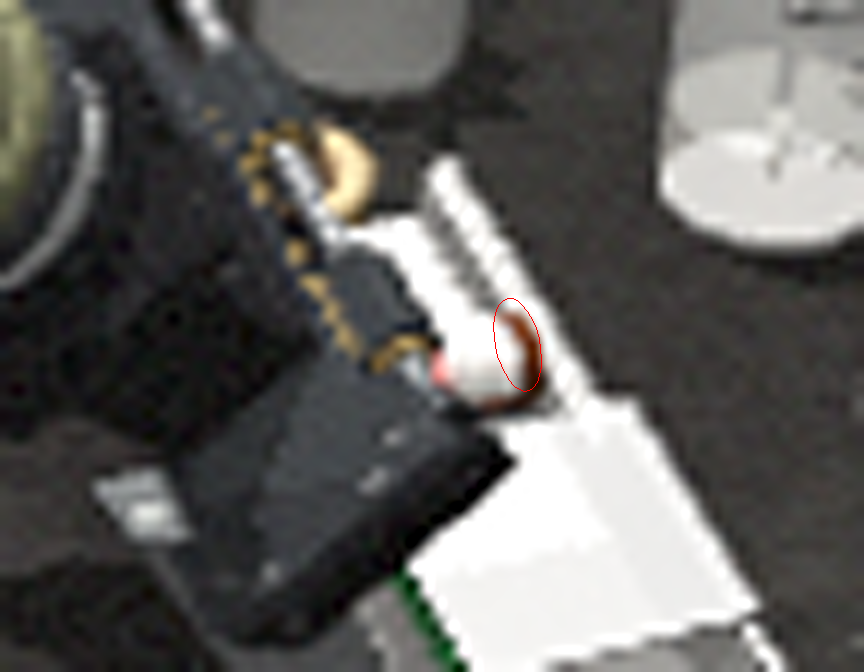

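move_arm:
  deltas: [0.01,-0.06,-0.08,0,0,0,0.02,-0.15,-0.18,0,0,0,0.03,-0.28,-0.33,0,0,0,0.03,-0.42,-0.5,0,0,0]

```text
t: 7.95
tool_pos: [0.574, -0.2454, 0.1403]
orientation: [0.932, -0.014, 0.155, -0.327]
ft_force: [-0.3, -0.1, 0.4]
finger_gap: 0.0348
```

```bash
cat >> plan.py <<'E'
def pushpose(s,y,h,sgn=-1,lean=0):
    C=chR(); l=np.radians(lean) # lean>0: tool back tilted uphill
    return W(cp,F(s,h,y))[0], ax(C@[-np.sin(l),0,-np.cos(l)],C@[0,sgn,0])
def tcpch():
    C=chR();o,p,R0=state();print('tcp in chute s,y,h',(C.T@(p-W(cp,F(0,0,0))[0])*1000).round(1),"F ch",(C.T@o["ft_force"]).round(2),"gap",round(o["finger_gap"],4),"t",round(o["t"],2)); print('axes in chute',(C.T@R0).round(3).tolist())
E
python3 - <<'E'
from plan import *
tcpch()
p,M=pushpose(160,-7,60); leg(p,M)
p,M=pushpose(160,-7,60,1); leg(p,M)
E
python3 look.py red d5
```

```text
tcp in chute s,y,h [130.1  -0.2  77.4] F ch [-0.19 -0.18  0.44] gap 0.0348 t 7.95
axes in chute [[1.0, 0.003, 0.003], [0.0, -0.768, 0.64], [0.005, -0.64, -0.768]]
t 7.95 pos [ 0.574  -0.2454  0.1403] F [-0.32 -0.14  0.38] gap 0.0348 q [ 0.34  0.38 -0.54  1.91  1.16  1.33 -1.02]
[0.099, 0.055, 0.03, 0.433, 0.929, 0.438] rows 4.7
[0.087, 0.044, 0.065, 0.433, 0.929, 0.438] rows 4.7
[0.058, 0.045, 0.091, 0.433, 0.929, 0.438] rows 4.7
t 7.95 pos [ 0.574  -0.2454  0.1403] F [-0.32 -0.14  0.38] gap 0.0348 q [ 0.34  0.38 -0.54  1.91  1.16  1.33 -1.02]
[0.099, 0.055, 0.03, 0.438, -0.931, -0.433] rows 4.7
[0.084, 0.076, -0.031, 0.438, -0.931, -0.433] rows 4.7
[0.038, 0.077, -0.08, 0.438, -0.931, -0.433] rows 4.7
t 7.95 F [-0.32 -0.14  0.38] gap 0.0348
bottle in chute s,y,h [130.1  -7.9  79.8] axis [ 0.001  1.    -0.   ]
```

View pics/d5.png

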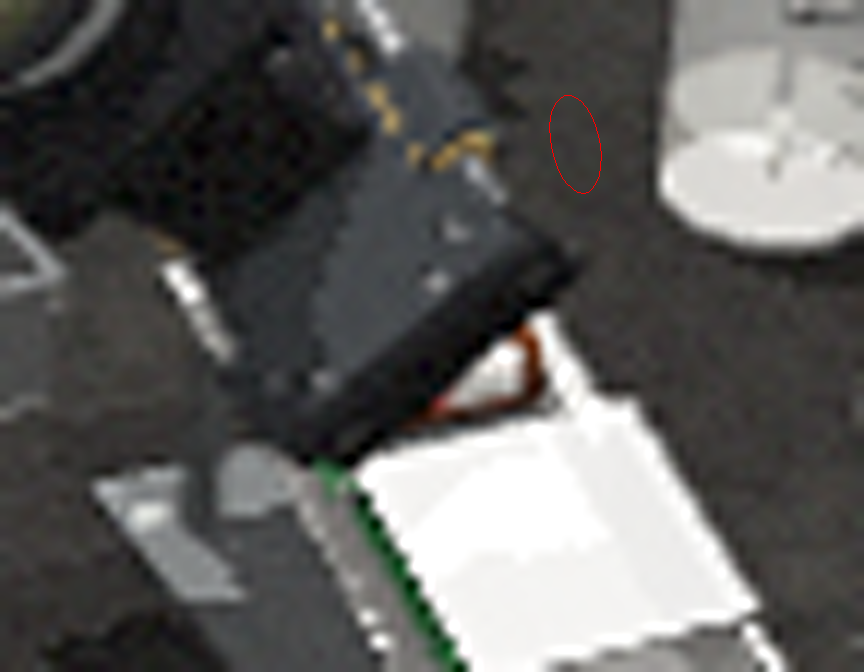

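move_arm:
  deltas: [0.02,0.01,0.0,0.09,0.19,0.09,0.04,0.02,0.01,0.17,0.37,0.17,0.06,0.03,0.01,0.26,0.56,0.26,0.08,0.04,0.02,0.35,0.74,0.35,0.1,0.05,0.03,0.43,0.93,0.44]
  claw: -0.63

```text
t: 8.42
tool_pos: [0.586, -0.2488, 0.1386]
orientation: [0.816, -0.181, 0.339, -0.432]
ft_force: [-0.5, 0.1, 1.0]
finger_gap: 0.017
```

```bash
python3 - <<'E'
from plan import *
p,M=pushpose(160,-7,60); leg(p,M)
E
```

```text
t 8.42 pos [ 0.586  -0.2488  0.1386] F [-0.45  0.1   0.99] gap 0.017 q [ 0.48  0.36 -0.53  1.76  0.83  1.24 -1.18]
[0.082, 0.05, 0.063, 0.43, 0.923, 0.437] rows 4.6
[0.057, 0.051, 0.086, 0.43, 0.923, 0.437] rows 4.6
```

move_arm:
  deltas: [0.02,0.01,0.01,0.09,0.19,0.09,0.04,0.02,0.02,0.17,0.37,0.17,0.06,0.03,0.04,0.26,0.56,0.26,0.07,0.04,0.05,0.35,0.74,0.35,0.08,0.05,0.06,0.43,0.93,0.44]

```text
t: 8.83
tool_pos: [0.5957, -0.2532, 0.1352]
orientation: [0.631, -0.332, 0.492, -0.499]
ft_force: [-0.3, 0.1, -0.1]
finger_gap: 0.0161
```

```bash
python3 - <<'E'
from plan import *
p,M=pushpose(160,-7,45); leg(p,M)
E
```

```text
t 8.83 pos [ 0.5957 -0.2532  0.1352] F [-0.27  0.13 -0.1 ] gap 0.0161 q [ 0.66  0.31 -0.52  1.72  0.48  1.08 -1.31]
[0.028, 0.193, 0.132, 0.43, 0.914, 0.437] rows 4.6
```

move_arm:
  deltas: [0.01,0.02,0.03,0.09,0.18,0.09,0.02,0.05,0.06,0.17,0.37,0.17,0.03,0.1,0.09,0.26,0.55,0.26,0.03,0.15,0.11,0.35,0.73,0.35,0.03,0.19,0.13,0.43,0.91,0.44]

```text
t: 9.25
tool_pos: [0.6099, -0.2578, 0.1173]
orientation: [0.397, -0.453, 0.6, -0.526]
ft_force: [0.1, -0.1, -0.5]
finger_gap: 0.0163
```

```bash
python3 - <<'E'
from plan import *
p,M=pushpose(160,-7,20); leg(p,M); tcpch()
show(0,None,"p1",[.58,-.25,.09],(40,32),10)
E
```

```text
t 9.25 pos [ 0.6099 -0.2578  0.1173] F [ 0.15 -0.08 -0.53] gap 0.0163 q [ 0.86  0.27 -0.52  1.79  0.09  0.84 -1.39]
[-0.007, 0.25, 0.005, 0.002, 0.004, -0.001] rows 0.6
tcp in chute s,y,h [159.5  -7.7  45. ] F ch [ 0.   -0.06 -0.56] gap 0.0163 t 9.25
axes in chute [[0.002, -0.001, 1.0], [-1.0, 0.001, 0.002], [-0.001, -1.0, -0.001]]
```

View pics/p1scene.png

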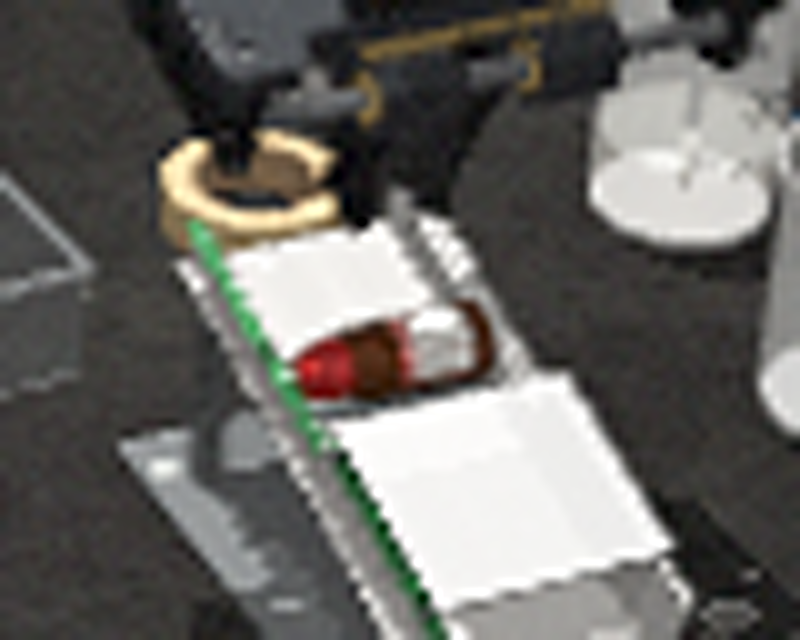

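View pics/p1top.png

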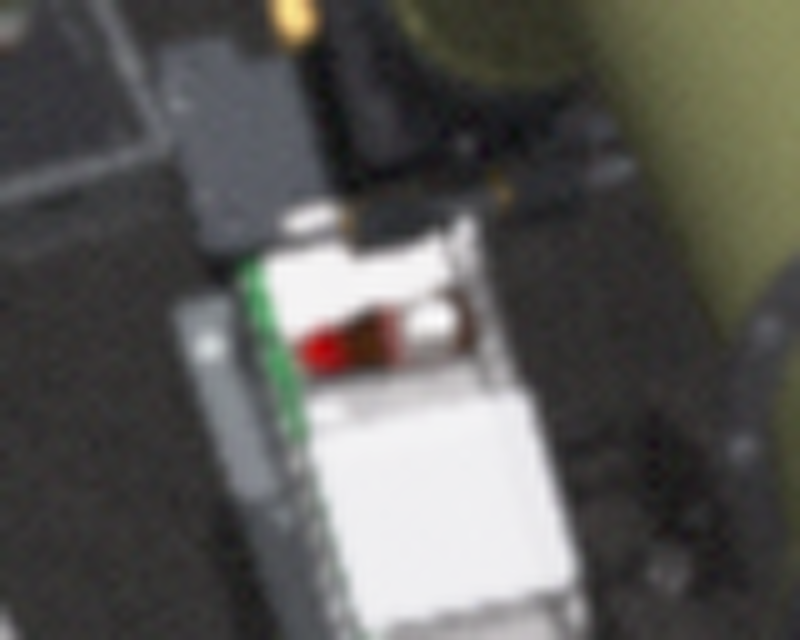

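move_arm:
  deltas: [0,0.12,0,0,0,0,0,0.25,0,0,0,0,0,0.35,0,0,0,0,0,0.39,0,0,0,0,0,0.39,0,0,0,0]

```text
t: 9.77
tool_pos: [0.62, -0.2565, 0.0765]
orientation: [0.4, -0.453, 0.597, -0.527]
ft_force: [-0.8, 0.4, -0.3]
finger_gap: 0.0162
```

move_arm:
  deltas: [0,0,-0.03,0,0,0,0,0,-0.06,0,0,0,0,0,-0.09,0,0,0,0,0,-0.09,0,0,0]

```text
t: 10.1
tool_pos: [0.6109, -0.2576, 0.0765]
orientation: [0.399, -0.453, 0.599, -0.526]
ft_force: [0.0, -0.4, -0.0]
finger_gap: 0.0162
```

```bash
python3 - <<'E'
from plan import *
tcpch()
show(0,None,"p2",[.58,-.25,.09],(40,32),10)
E
```

```text
tcp in chute s,y,h [149.2  -7.3   5.6] F ch [ 0.09 -0.42 -0.05] gap 0.0162 t 10.1
axes in chute [[0.006, -0.004, 1.0], [-1.0, -0.001, 0.006], [0.001, -1.0, -0.004]]
```

View pics/p2scene.png

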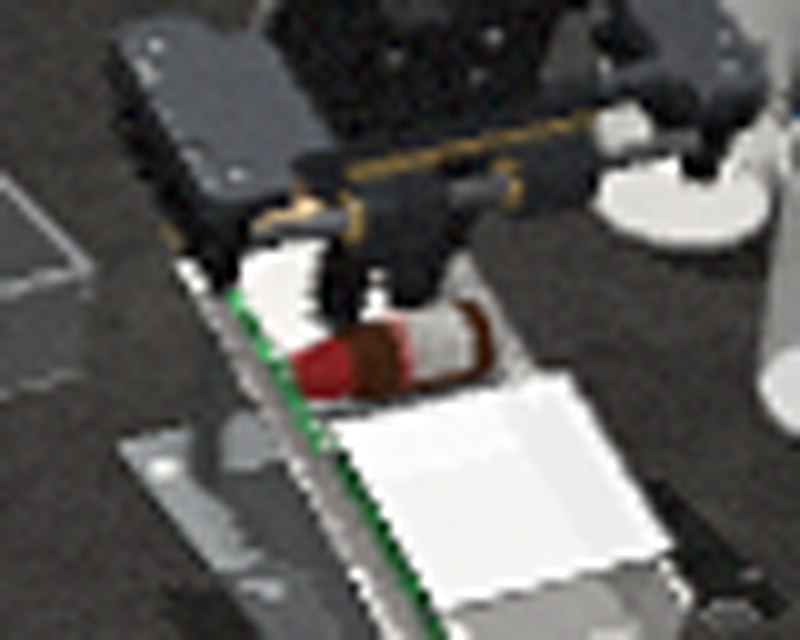

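View pics/p2top.png

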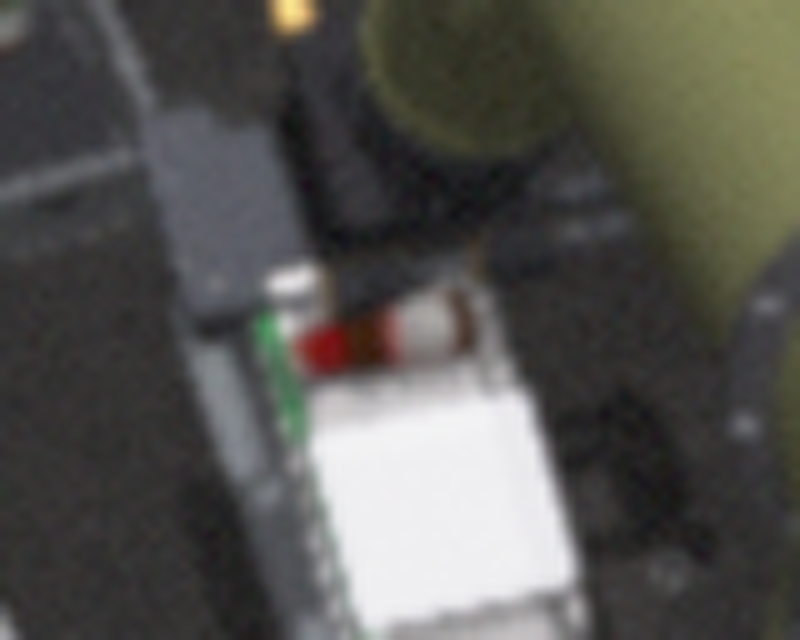

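```bash
python3 - <<'E'
from plan import *
s=snap("scene"); o,p,R0=state()
pts=[]
for x in (-.023,-.008,.008,.023): pts.append(proj(s,[p+R0[:,0]*x-R0[:,2]*.0095, p+R0[:,0]*x-R0[:,2]*.0095-R0[:,1]*.03]))
for y in (-33,-8,17,33): pts.append(proj(s,W(cp,[F(126,12.5+12.5*np.cos(t),y)+0*t+ (F(126+12.5*np.sin(t),12.5,y)-F(126,12.5,y)) for t in np.linspace(-1.2,1.6,12)])))
crop(s,proj(s,[.59,-.25,.09])[0],(32,26),14,"p3",pts)
E
```

```text
(no output)
```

View pics/p3.png

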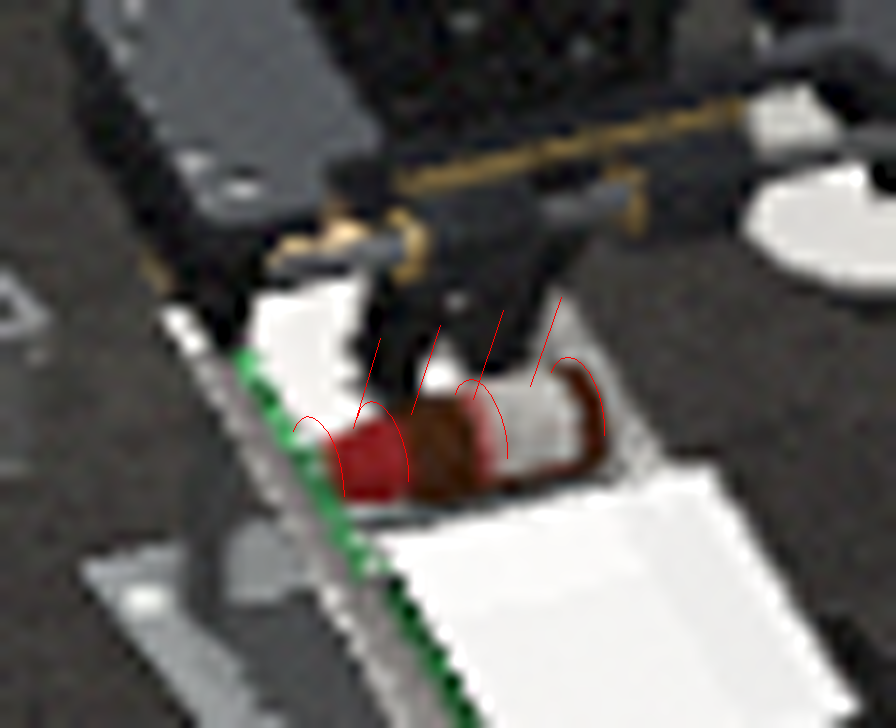

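move_arm:
  deltas: [0,-0.009,-0.025,0,0,0,0,-0.018,-0.05,0,0,0,0,-0.027,-0.075,0,0,0,0,-0.036,-0.1,0,0,0,0,-0.045,-0.125,0,0,0]

```text
t: 10.67
tool_pos: [0.5979, -0.2557, 0.0772]
orientation: [0.399, -0.453, 0.599, -0.526]
ft_force: [0.2, 0.6, -1.2]
finger_gap: 0.0161
```

```bash
python3 - <<'E'
from plan import *
tcpch()
show(0,None,"p4",[.56,-.25,.09],(40,32),10,("scene",))
E
```

```text
tcp in chute s,y,h [136.8  -7.1   9.9] F ch [-0.25  0.61 -1.13] gap 0.0161 t 10.67
axes in chute [[0.006, -0.005, 1.0], [-1.0, -0.0, 0.006], [0.0, -1.0, -0.005]]
```

View pics/p4scene.png

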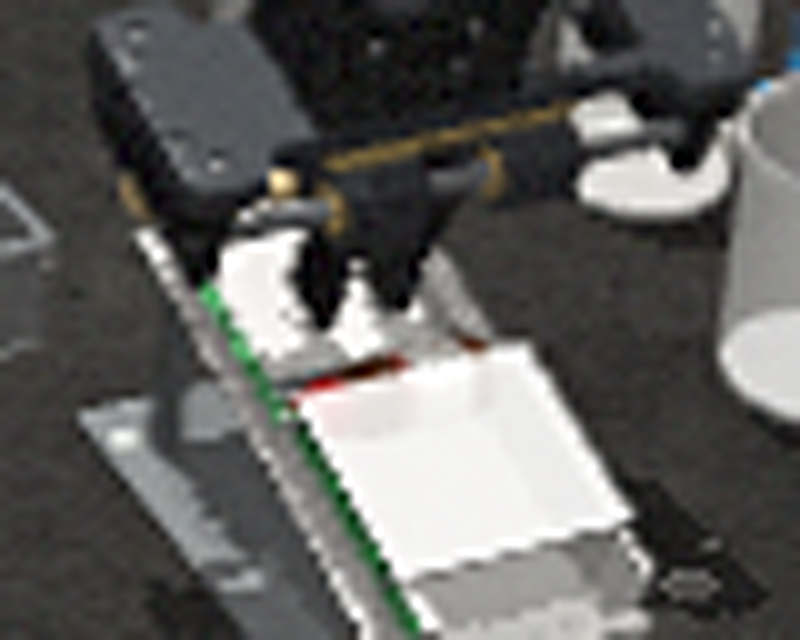

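move_arm:
  deltas: [0,-0.2,0.05,0,0,0,0,-0.4,0.05,0,0,0,0,-0.6,0.05,0,0,0,0,-0.8,0.05,0,0,0,0,-1.0,0.05,0,0,0]
  claw: 0.15

```text
t: 11.13
tool_pos: [0.5758, -0.2525, 0.1756]
orientation: [0.399, -0.453, 0.599, -0.526]
ft_force: [-0.1, -1.0, -0.7]
finger_gap: 0.0417
```

```bash
python3 - <<'E'
from plan import *
o,p,_=state(); print(o["t"],p,o["joint_positions"].round(2))
show(0,None,"p5",[.51,-.24,.07],(40,32),10)
E
```

```text
11.1333 [ 0.57578607 -0.25251218  0.17563601] [ 0.92  0.15 -0.54  1.8   0.01  0.94 -1.31]
```

View pics/p5scene.png

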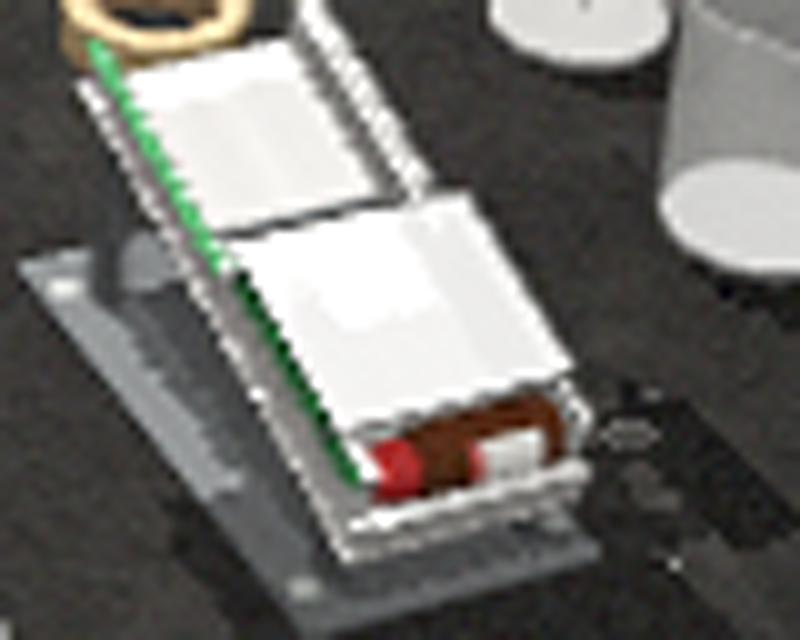

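View pics/p5top.png

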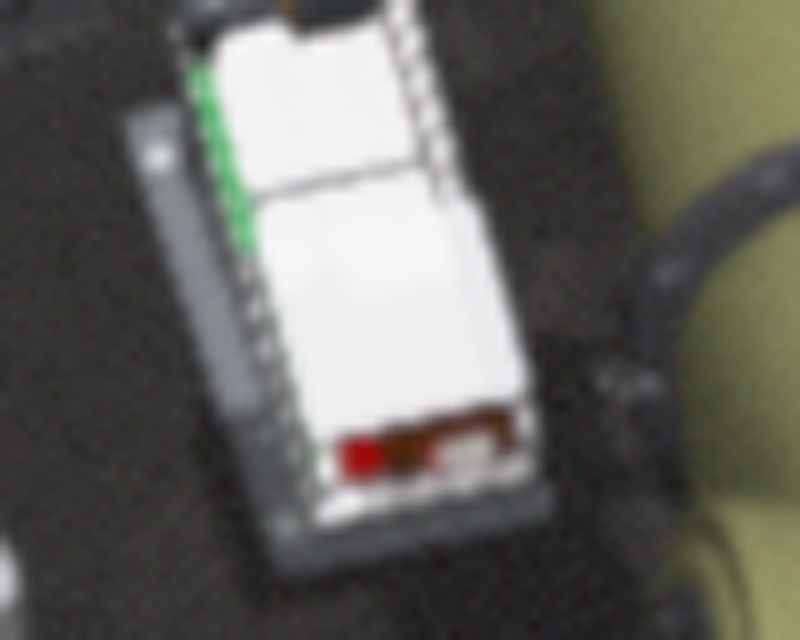

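```bash
python3 - <<'E'
from plan import *
s=snap("top"); sc=snap("scene")
for q in ((178,197),(247,178)): print("box bottom top-cam",tri([s],[q],0)[0].round(3))
for q in ((153,233),(157,228),(240,182)): print("scene",tri([sc],[q],0)[0].round(3),tri([sc],[q],.02)[0].round(3))
p,M=grasp((.547,.259),.037,.006,50,50,.1); print(p)
leg([.46,.08,.22],M)
E
```

```text
box bottom top-cam [0.724 0.399]
box bottom top-cam [0.704 0.139]
scene [0.694 0.392] [0.67  0.392]
scene [0.709 0.377] [0.685 0.378]
scene [0.799 0.089] [0.773 0.098]
[0.50816146 0.21271404 0.10900818]
t 11.33 pos [ 0.5763 -0.2529  0.1751] F [-0.09  1.45 -1.06] gap 0.0489 q [ 0.91  0.15 -0.54  1.81  0.01  0.94 -1.31]
[-0.788, -0.217, -0.348, 0.185, -0.425, 0.226] rows 2.2
[-0.865, -0.143, -0.146, 0.185, -0.425, 0.226] rows 2.2
[-0.886, -0.043, 0.059, 0.185, -0.425, 0.226] rows 2.2
[-0.849, 0.075, 0.251, 0.185, -0.425, 0.226] rows 2.2
```

move_arm:
  deltas: [-0.26,-0.1,-0.12,0.06,-0.14,0.08,-0.53,-0.18,-0.23,0.12,-0.28,0.15,-0.79,-0.24,-0.35,0.18,-0.42,0.23]

```text
t: 11.58
tool_pos: [0.5459, -0.1673, 0.1869]
orientation: [-0.409, 0.386, -0.538, 0.628]
ft_force: [0.0, 0.3, 0.0]
finger_gap: 0.0497
```

move_arm:
  deltas: [-0.29,-0.05,-0.05,0.06,-0.14,0.08,-0.58,-0.1,-0.1,0.12,-0.28,0.15,-0.86,-0.14,-0.15,0.18,-0.42,0.23]

```text
t: 11.83
tool_pos: [0.5161, -0.0848, 0.1982]
orientation: [-0.412, 0.313, -0.469, 0.716]
ft_force: [-0.7, 0.8, 0.1]
finger_gap: 0.0498
```

```bash
python3 - <<'E'
from plan import *
p,M=grasp((.547,.259),.037,.006,50,50,.1)
leg([.46,.08,.22],M)
E
```

```text
t 11.83 pos [ 0.5161 -0.0848  0.1982] F [-0.66  0.79  0.06] gap 0.0498 q [ 0.96 -0.17 -0.54  2.09 -0.58  0.96 -0.52]
[-0.874, -0.03, 0.061, 0.186, -0.429, 0.218] rows 2.2
[-0.836, 0.083, 0.251, 0.186, -0.429, 0.218] rows 2.2
```

```bash
python3 - <<'E'
from plan import *
p,M=grasp((.547,.259),.037,.006,50,50,.1)
leg([.51,.12,.17],M)
p,M=grasp((.547,.259),.037,.006,70,50,.1)
leg([.52,.12,.17],M)
E
```

```text
t 11.83 pos [ 0.5161 -0.0848  0.1982] F [-0.66  0.79  0.06] gap 0.0498 q [ 0.96 -0.17 -0.54  2.09 -0.58  0.96 -0.52]
[-0.636, 0.225, 0.142, 0.124, -0.286, 0.145] rows 1.7
[-0.589, 0.284, 0.217, 0.124, -0.286, 0.145] rows 1.7
[-0.528, 0.342, 0.281, 0.124, -0.286, 0.145] rows 1.7
t 11.83 pos [ 0.5161 -0.0848  0.1982] F [-0.66  0.79  0.06] gap 0.0498 q [ 0.96 -0.17 -0.54  2.09 -0.58  0.96 -0.52]
[-0.935, 0.359, 0.254, 0.168, -0.705, 0.405] rows 3.5
[-0.691, 0.568, 0.518, 0.168, -0.705, 0.405] rows 3.5
```

move_arm:
  deltas: [-0.32,0.11,0.07,0.06,-0.14,0.07,-0.64,0.22,0.14,0.12,-0.29,0.15,-0.64,0.22,0.14,0.12,-0.29,0.15]

```text
t: 12.08
tool_pos: [0.512, -0.0126, 0.1869]
orientation: [-0.412, 0.261, -0.414, 0.768]
ft_force: [0.2, 0.0, -0.2]
finger_gap: 0.05
```

move_arm:
  deltas: [-0.3,0.14,0.11,0.06,-0.14,0.07,-0.59,0.28,0.22,0.12,-0.29,0.15,-0.59,0.28,0.22,0.12,-0.29,0.15]

```text
t: 12.33
tool_pos: [0.5102, 0.0552, 0.1782]
orientation: [-0.408, 0.204, -0.359, 0.814]
ft_force: [-0.6, 0.2, -0.6]
finger_gap: 0.05
```

```bash
python3 - <<'E'
from plan import *
p,M=grasp((.547,.259),.037,.006,50,50,.1)
leg([.51,.12,.17],M); leg(p,M)
E
```

```text
t 12.33 pos [0.5102 0.0552 0.1782] F [-0.57  0.24 -0.58] gap 0.05 q [ 0.82 -0.2  -0.56  2.21 -0.83  0.92 -0.15]
[-0.486, 0.331, 0.286, 0.136, -0.278, 0.12] rows 1.6
t 12.33 pos [0.5102 0.0552 0.1782] F [-0.57  0.24 -0.58] gap 0.05 q [ 0.82 -0.2  -0.56  2.21 -0.83  0.92 -0.15]
[-0.585, 0.599, 0.199, 0.068, -0.139, 0.06] rows 2.1
[-0.551, 0.624, 0.219, 0.068, -0.139, 0.06] rows 2.1
```

move_arm:
  deltas: [-0.29,0.25,0.15,0.04,-0.07,0.03,-0.58,0.5,0.25,0.07,-0.14,0.06,-0.6,0.52,0.25,0.07,-0.14,0.06]

```text
t: 12.58
tool_pos: [0.508, 0.135, 0.1523]
orientation: [-0.403, 0.175, -0.335, 0.834]
ft_force: [-0.7, -0.4, -0.4]
finger_gap: 0.0497
```

```bash
python3 - <<'E'
from plan import *
p,M=grasp((.547,.259),.037,.006,50,50,.08)
leg(p,M)
E
```

```text
t 12.58 pos [0.508  0.135  0.1523] F [-0.73 -0.44 -0.37] gap 0.0497 q [ 0.73 -0.19 -0.65  2.28 -0.94  0.79 -0.11]
[-0.539, 0.892, 0.174, 0.069, -0.138, 0.06] rows 2.5
```

move_arm:
  deltas: [-0.25,0.3,0.1,0.02,-0.04,0.02,-0.45,0.55,0.15,0.05,-0.09,0.04,-0.54,0.75,0.17,0.07,-0.14,0.06,-0.54,0.85,0.17,0.07,-0.14,0.06]

```text
t: 12.92
tool_pos: [0.5168, 0.2172, 0.0975]
orientation: [-0.397, 0.144, -0.312, 0.851]
ft_force: [0.0, -0.6, -0.4]
finger_gap: 0.05
```

```bash
cat >> plan.py <<'E'
def preview(b,tag,ctr,cams=("scene","top")):
    for n in cams:
        s=snap(n); o,p0,R0=state(); g=o["finger_gap"]/2
        tip=proj(s,[p0,p0+R0[:,0]*g,p0-R0[:,0]*g]); bb=proj(s,[[b[0],b[1],0.0],[b[0],b[1],.025],[b[0],b[1],.058]])
        crop(s,proj(s,ctr)[0],(40,32),10,tag+n,list(tip)+list(bb))
E
python3 - <<'E'
from plan import *
p,M=grasp((.547,.259),.037,.006,50,50,.0)
leg(p,M)
preview((.547,.259),"b1",[.53,.24,.05])
E
```

```text
t 12.92 pos [0.5168 0.2172 0.0975] F [ 0.04 -0.6  -0.4 ] gap 0.05 q [ 0.62 -0.03 -0.78  2.31 -1.05  0.53 -0.01]
[-0.041, 0.854, 0.005, -0.001, -0.001, 0.009] rows 2.1
```

View pics/b1scene.png

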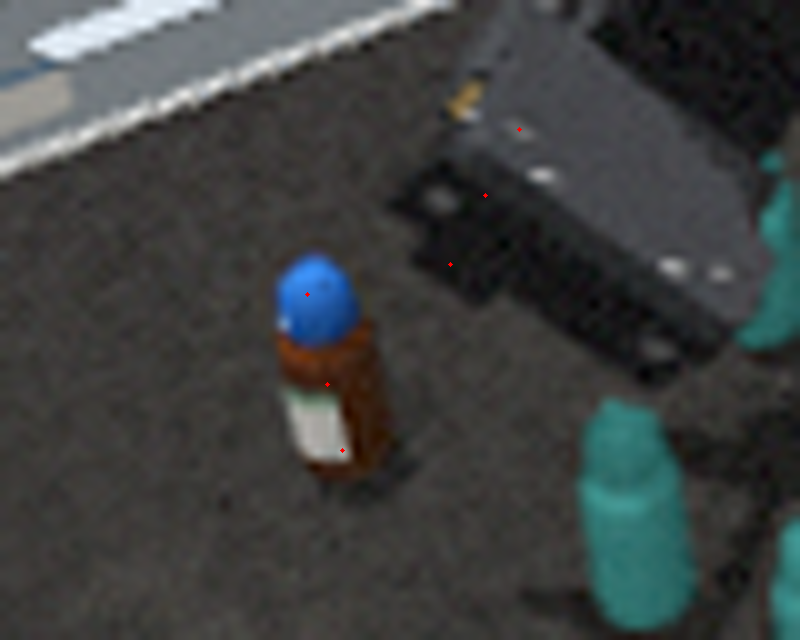

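View pics/b1top.png

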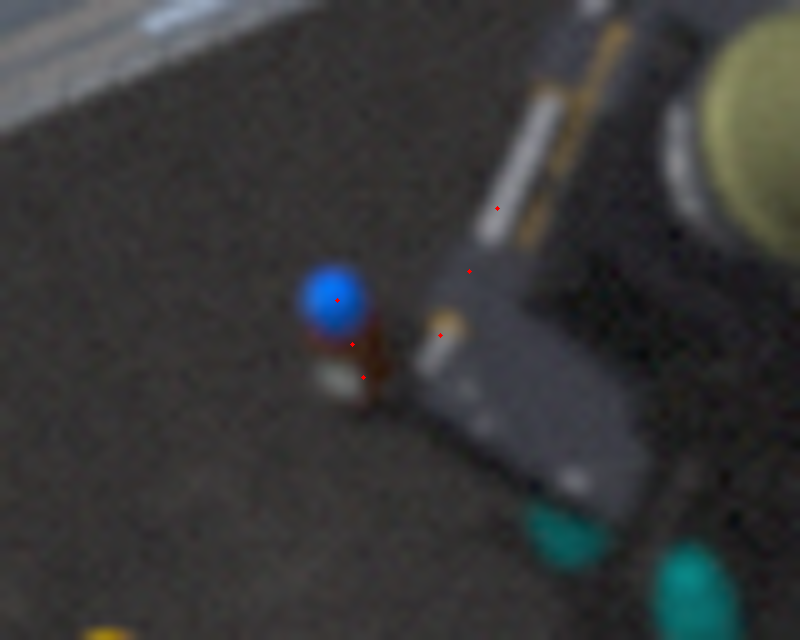

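```bash
python3 - <<'E'
from plan import *
p,M=grasp((.548,.2585),.037,.006,50,50,.0)
leg(p,M)
E
```

```text
t 13.02 pos [0.5179 0.2158 0.0982] F [-0.64  0.02 -0.25] gap 0.0499 q [ 0.62 -0.03 -0.77  2.31 -1.05  0.53 -0.01]
[-0.049, 0.864, 0.004, -0.003, -0.007, 0.011] rows 2.1
```

move_arm:
  deltas: [-0.05,0.15,0,0,0,0.01,-0.05,0.35,0,0,0,0.01,-0.05,0.55,0,0,0,0.01,-0.05,0.6,0,0,0,0.01]

```text
t: 13.35
tool_pos: [0.541, 0.2473, 0.0531]
orientation: [-0.396, 0.145, -0.313, 0.851]
ft_force: [-0.8, -0.0, -0.3]
finger_gap: 0.0498
```

```bash
python3 - <<'E'
from plan import *
p,M=grasp((.548,.2585),.037,.006,50,50,.0)
leg(p,M)
preview((.548,.2585),"b2",[.53,.24,.05])
E
```

```text
t 13.35 pos [0.541  0.2473 0.0531] F [-0.84 -0.05 -0.26] gap 0.0498 q [ 0.56  0.17 -0.82  2.28 -1.04  0.32  0.02]
[-0.02, 0.267, -0.004, -0.005, -0.008, 0.007] rows 0.6
```

View pics/b2scene.png

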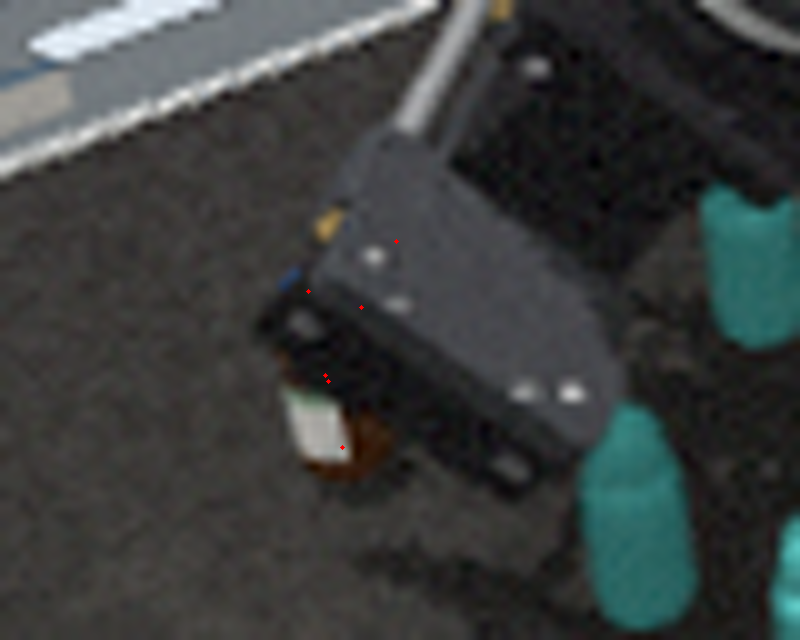

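View pics/b2top.png

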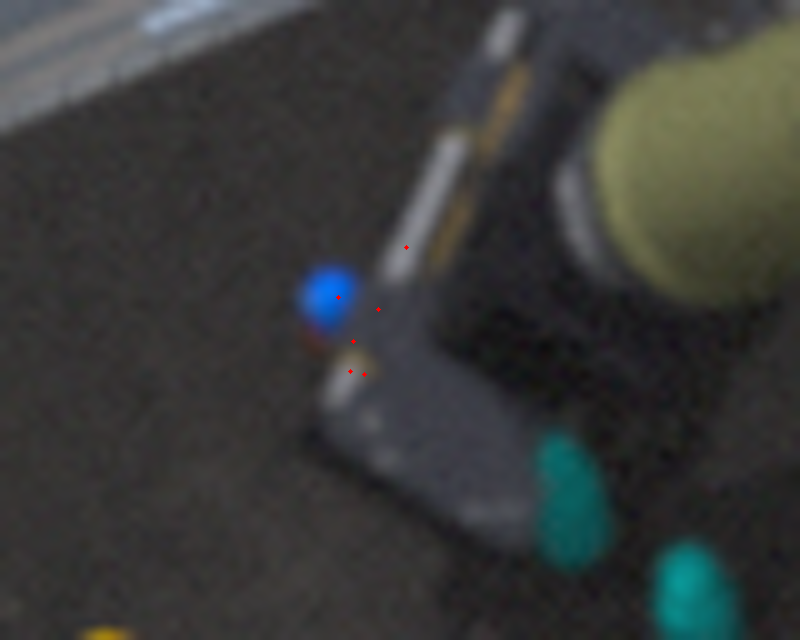

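move_arm:
  deltas: [-0.02,0.1,0,0,0,0,-0.02,0.2,0,0,0,0,-0.02,0.27,0,0,0,0,-0.02,0.27,0,0,0,0]

```text
t: 13.78
tool_pos: [0.5509, 0.2615, 0.0338]
orientation: [-0.396, 0.144, -0.313, 0.851]
ft_force: [-0.0, -0.4, -0.1]
finger_gap: 0.0504
```

```bash
python3 - <<'E'
from plan import *
p,M=grasp((.548,.2585),.037,.006,50,50,.0)
leg(p,M)
preview((.548,.2585),"b3",[.53,.24,.05])
E
```

```text
t 13.78 pos [0.5509 0.2615 0.0338] F [-0.02 -0.38 -0.08] gap 0.0504 q [ 0.52  0.26 -0.83  2.26 -1.05  0.24  0.04]
[-0.003, 0.008, -0.012, -0.006, -0.005, 0.01] rows 0.1
```

View pics/b3scene.png

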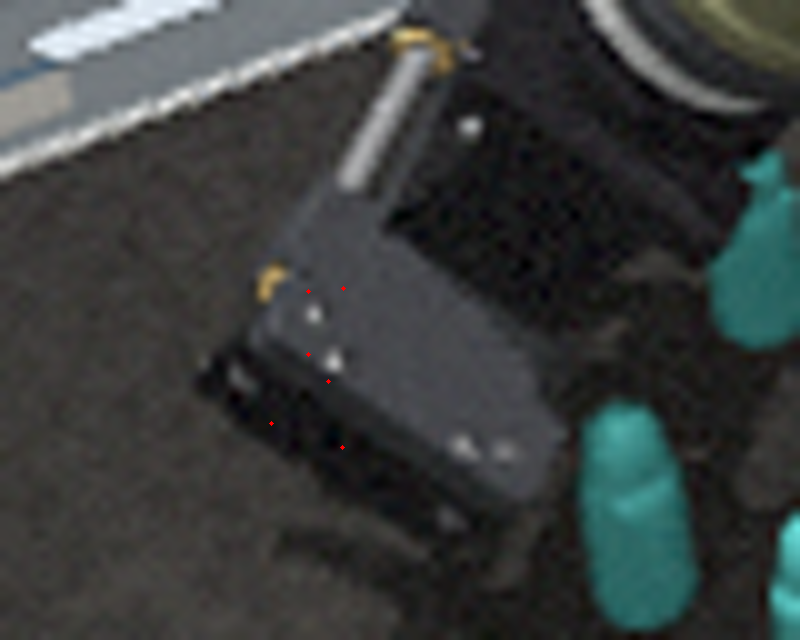

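View pics/b3top.png

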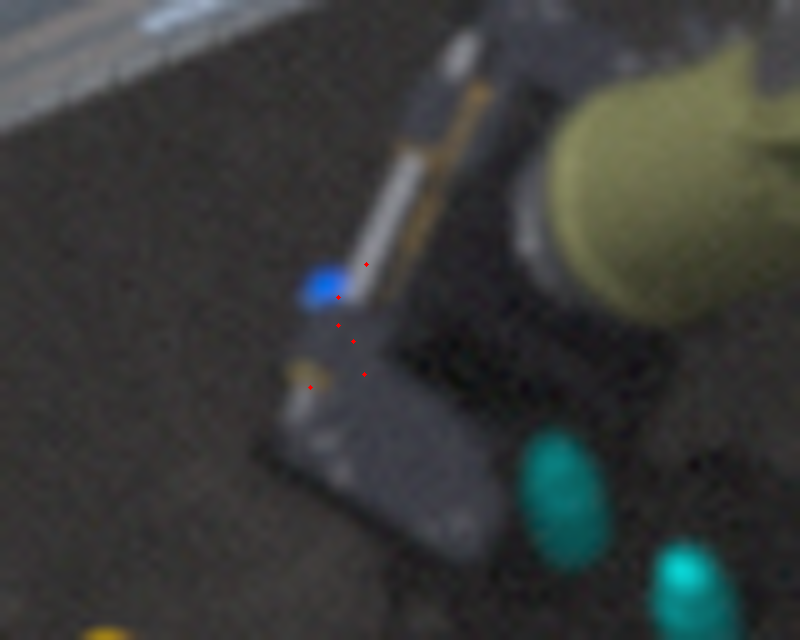

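move_arm:
  deltas: [0,0.012,0,0,0,0,0,0.012,0,0,0,0,0,0.012,0,0,0,0,0,0.012,0,0,0,0,0,0.012,0,0,0,0]
  claw: -1
  force: 10

```text
t: 14.3
tool_pos: [0.5512, 0.2624, 0.0331]
orientation: [-0.396, 0.144, -0.313, 0.851]
ft_force: [0.4, -0.6, 0.3]
finger_gap: 0.0246
```

move_arm:
  deltas: [0,0,0,0,0,0,0,0,0,0,0,0]

```text
t: 14.47
tool_pos: [0.5513, 0.2625, 0.0331]
orientation: [-0.396, 0.144, -0.313, 0.851]
ft_force: [-0.2, 0.0, 1.2]
finger_gap: 0.0245
```

```bash
python3 - <<'E'
from plan import *
o,p0,R0=state(); print(p0,R0.round(3).tolist(),o["ft_force"],o["finger_gap"])
# bottle axis position: lateral from jaw centre, along f from estimate
est=np.array([.5489,.2593]); f=R0[:2,1]/np.linalg.norm(R0[:2,1]); b=p0[:2]+f*((est-p0[:2])@f)
print("axis",b,"horizontal e",-((est-p0[:2])@f)); save_grip("blue",b)
E
```

```text
[0.55128771 0.26250891 0.03306288] [[0.763, 0.419, 0.492], [-0.646, 0.491, 0.584], [0.003, -0.764, 0.645]] [-0.23671265  0.00727644  1.17278735] 0.024470044965334656
axis [0.54869781 0.25947246] horizontal e 0.003990943356264333
blue [ 0.          0.00358374 -0.00825184] [ 0.00305912 -0.7639006   0.64532667]
```

move_arm:
  deltas: [0,-0.15,0.13,0,0,0,0,-0.38,0.32,0,0,0,0,-0.6,0.5,0,0,0,0,-0.8,0.66,0,0,0,0,-1.0,0.8,0,0,0]

```text
t: 14.88
tool_pos: [0.5484, 0.2605, 0.1625]
orientation: [-0.396, 0.143, -0.312, 0.851]
ft_force: [1.2, -0.3, -1.0]
finger_gap: 0.0246
```

```bash
python3 - <<'E'
from plan import *
mid,a=bottle_now("blue"); print(mid,a)
for n in ("scene","top"):
    s=snap(n); crop(s,proj(s,[.54,.25,.13])[0],(40,32),10,"bl"+n,list(proj(s,[mid-a*.025,mid,mid+a*.025,mid+a*.041])))
ph,Rt=placepose("blue",127,100,0); print(ph)
leg([.51,.10,.22],R.from_matrix(state()[2]).as_matrix()); leg(ph,Rt)
E
```

```text
[0.54586556 0.25743688 0.15442209] [-3.22582211e-04  6.53016101e-04  9.99999735e-01]
[ 0.56603489 -0.24412707  0.1572958 ]
t 14.98 pos [0.5513 0.2605 0.1658] F [ 0.84 -1.09  0.16] gap 0.0246 q [ 0.48 -0.07 -0.72  2.18 -0.86  0.57 -0.31]
[0.364, -0.687, -0.394, -0.0, 0.0, -0.0] rows 2.1
[0.364, -0.687, -0.394, -0.0, 0.0, -0.0] rows 2.1
t 14.98 pos [0.5513 0.2605 0.1658] F [ 0.84 -1.09  0.16] gap 0.0246 q [ 0.48 -0.07 -0.72  2.18 -0.86  0.57 -0.31]
[0.675, -0.469, -0.587, -0.549, -0.227, -0.129] rows 2.5
[0.618, -0.229, -0.765, -0.549, -0.227, -0.129] rows 2.5
[0.526, 0.045, -0.86, -0.549, -0.227, -0.129] rows 2.5
[0.411, 0.327, -0.863, -0.549, -0.227, -0.129] rows 2.5
[0.282, 0.588, -0.771, -0.549, -0.227, -0.129] rows 2.5
```

View pics/blscene.png

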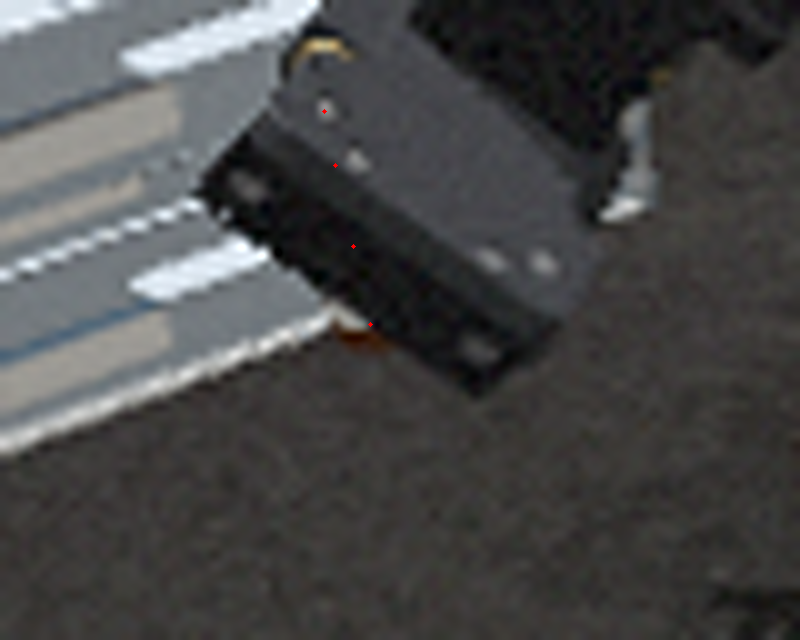

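move_arm:
  deltas: [0.23,-0.17,-0.18,-0.18,-0.08,-0.04,0.45,-0.33,-0.37,-0.37,-0.15,-0.09,0.67,-0.5,-0.56,-0.55,-0.23,-0.13]

```text
t: 15.23
tool_pos: [0.5504, 0.158, 0.1622]
orientation: [-0.539, 0.122, -0.293, 0.78]
ft_force: [0.6, 1.7, -0.8]
finger_gap: 0.0249
```

move_arm:
  deltas: [0.21,-0.08,-0.25,-0.18,-0.08,-0.04,0.41,-0.16,-0.5,-0.37,-0.15,-0.09,0.62,-0.24,-0.76,-0.55,-0.23,-0.13]

```text
t: 15.48
tool_pos: [0.5548, 0.0572, 0.1627]
orientation: [-0.665, 0.097, -0.266, 0.691]
ft_force: [-1.0, 0.7, -1.6]
finger_gap: 0.0245
```

```bash
python3 - <<'E'
from plan import *
ph,Rt=placepose("blue",127,100,0); leg(ph,Rt)
E
```

```text
t 15.48 pos [0.5548 0.0572 0.1627] F [-1.02  0.69 -1.56] gap 0.0245 q [ 0.55  0.02 -0.75  1.95  0.11  0.95 -0.77]
[0.526, 0.053, -0.855, -0.545, -0.222, -0.131] rows 2.5
[0.413, 0.331, -0.854, -0.545, -0.222, -0.131] rows 2.5
[0.286, 0.588, -0.763, -0.545, -0.222, -0.131] rows 2.5
```

move_arm:
  deltas: [0.18,0.02,-0.28,-0.18,-0.07,-0.04,0.36,0.04,-0.57,-0.36,-0.15,-0.09,0.53,0.05,-0.85,-0.54,-0.22,-0.13]

```text
t: 15.73
tool_pos: [0.5587, -0.043, 0.1602]
orientation: [0.773, -0.071, 0.234, -0.586]
ft_force: [-0.7, -0.3, -0.8]
finger_gap: 0.0246
```

move_arm:
  deltas: [0.14,0.11,-0.28,-0.18,-0.07,-0.04,0.28,0.22,-0.57,-0.36,-0.15,-0.09,0.41,0.33,-0.85,-0.54,-0.22,-0.13]

```text
t: 15.98
tool_pos: [0.5625, -0.1422, 0.1574]
orientation: [0.862, -0.043, 0.196, -0.466]
ft_force: [-0.5, -0.4, -2.3]
finger_gap: 0.0249
```

```bash
python3 - <<'E'
from plan import *
ph,Rt=placepose("blue",127,70,0); leg(ph,Rt)
E
```

```text
t 15.98 pos [ 0.5625 -0.1422  0.1574] F [-0.54 -0.44 -2.26] gap 0.0249 q [ 0.44  0.23 -0.68  1.89  0.81  1.23 -0.93]
[0.287, 0.829, -0.624, -0.557, -0.223, -0.133] rows 2.6
```

move_arm:
  deltas: [0.09,0.2,-0.22,-0.18,-0.07,-0.04,0.19,0.42,-0.44,-0.36,-0.15,-0.09,0.28,0.65,-0.62,-0.55,-0.22,-0.13,0.29,0.83,-0.62,-0.56,-0.22,-0.13,0.29,0.83,-0.62,-0.56,-0.22,-0.13]

```text
t: 16.4
tool_pos: [0.5711, -0.2458, 0.1226]
orientation: [0.931, -0.019, 0.15, -0.332]
ft_force: [-0.9, 0.1, -1.9]
finger_gap: 0.0246
```

```bash
python3 - <<'E'
from plan import *
ph,Rt=placepose("blue",127,38,0); leg(ph,Rt)
E
python3 look.py blue e1
```

```text
t 16.4 pos [ 0.5711 -0.2458  0.1226] F [-0.89  0.05 -1.87] gap 0.0246 q [ 0.37  0.41 -0.57  1.92  1.17  1.33 -1.04]
[0.048, 0.168, 0.214, -0.003, 0.004, -0.022] rows 0.7
t 16.4 F [-0.89  0.05 -1.87] gap 0.0246
bottle in chute s,y,h [122.4  -9.   65.2] axis [0.01  1.    0.001]
```

View pics/e1.png

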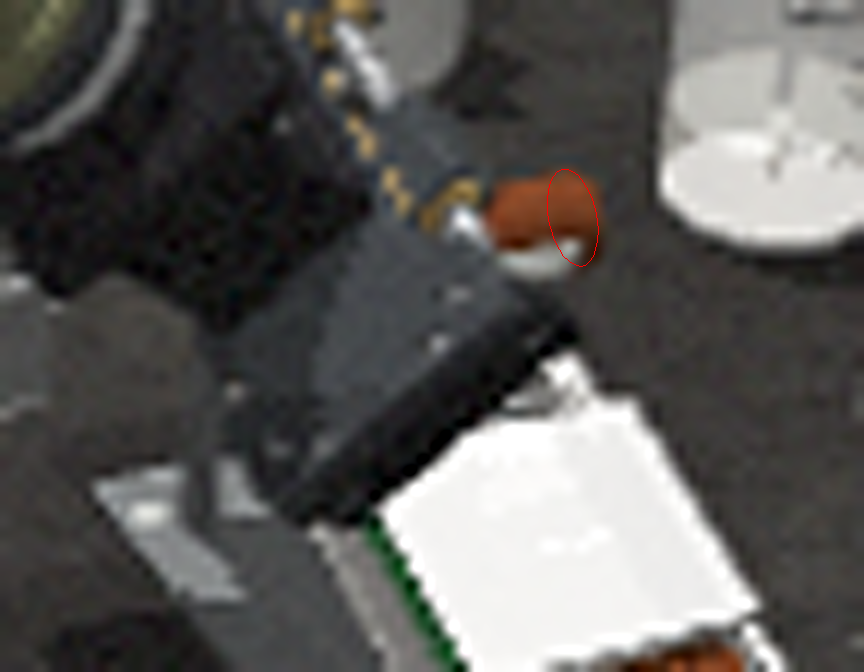

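move_arm:
  deltas: [0.05,0.06,0.07,0,0,-0.02,0.05,0.12,0.15,0,0,-0.02,0.05,0.168,0.214,0,0,-0.02,0.05,0.168,0.214,0,0,-0.02]

```text
t: 16.78
tool_pos: [0.5866, -0.244, 0.1026]
orientation: [0.93, -0.011, 0.156, -0.332]
ft_force: [-0.5, 0.4, -0.6]
finger_gap: 0.0247
```

```bash
python3 - <<'E'
from plan import *
inch("blue")
ph,Rt=placepose("blue",127.7,17.5,0.2); leg(ph,Rt)
E
```

```text
bottle in chute s,y,h [131.5  -5.1  41.8] axis [-0.     1.     0.003]
t 16.78 pos [ 0.5866 -0.244   0.1026] F [-0.49  0.45 -0.59] gap 0.0247 q [ 0.35  0.46 -0.56  1.9   1.21  1.32 -1.08]
[-0.04, 0.177, 0.168, -0.005, -0.006, 0.013] rows 0.6
```

move_arm:
  deltas: [-0.04,0.021,-0.017,0,0,0.013,-0.04,0.021,-0.017,0,0,0.013,-0.04,0.02,-0.017,0,0,0.013]

```text
t: 17.03
tool_pos: [0.5824, -0.2472, 0.1036]
orientation: [0.931, -0.015, 0.156, -0.331]
ft_force: [-0.4, -0.2, 0.3]
finger_gap: 0.0249
```

```bash
python3 - <<'E'
from plan import *
inch("blue")
ph,Rt=placepose("blue",127.7,17.5,0.2); leg(ph,Rt)
E
```

```text
bottle in chute s,y,h [128.1  -8.9  43.8] axis [0.006 1.    0.001]
t 17.03 pos [ 0.5824 -0.2472  0.1036] F [-0.4  -0.16  0.25] gap 0.0249 q [ 0.36  0.46 -0.56  1.91  1.21  1.32 -1.08]
[-0.006, 0.162, 0.208, -0.002, -0.01, 0.002] rows 0.6
```

move_arm:
  deltas: [-0.005,0.05,0.065,0,-0.01,0,-0.005,0.1,0.13,0,-0.01,0,-0.005,0.135,0.175,0,-0.01,0,-0.005,0.162,0.208,0,-0.01,0,-0.005,0.162,0.208,0,-0.01,0]

```text
t: 17.45
tool_pos: [0.589, -0.2467, 0.0759]
orientation: [0.931, -0.014, 0.152, -0.332]
ft_force: [0.4, 0.4, -0.9]
finger_gap: 0.0244
```

```bash
python3 look.py blue e2
```

```text
t 17.45 F [ 0.38  0.36 -0.86] gap 0.0244
bottle in chute s,y,h [126.8  -7.5  15.4] axis [0.002 1.    0.002]
```

View pics/e2.png

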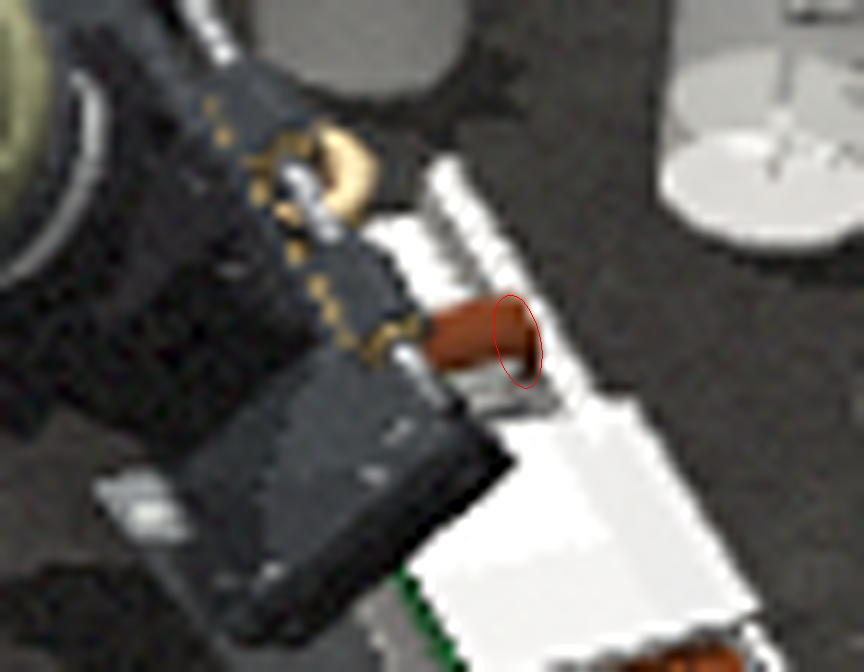

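move_arm:
  deltas: [0.008,0.01,0.009,0,0,0,0.008,0.01,0.009,0,0,0,0.008,0.01,0.009,0,0,0]

```text
t: 17.75
tool_pos: [0.5907, -0.2471, 0.0768]
orientation: [0.931, -0.014, 0.153, -0.331]
ft_force: [0.4, 0.0, -0.0]
finger_gap: 0.0247
```

```bash
python3 -c "
from plan import *
inch('blue');tcpch()"
```

```text
bottle in chute s,y,h [128.7  -7.7  15.7] axis [0.002 1.    0.001]
tcp in chute s,y,h [128.7   0.4  11.8] F ch [ 0.35  0.07 -0.12] gap 0.0247 t 17.75
axes in chute [[1.0, 0.001, -0.0], [0.001, -0.763, 0.646], [0.001, -0.646, -0.763]]
```

move_arm:
  deltas: [0,0.0065,0.0075,0,0,0,0,0.0065,0.0075,0,0,0,0,0.0065,0.0075,0,0,0]

```text
t: 18.0
tool_pos: [0.5908, -0.2472, 0.0757]
orientation: [0.931, -0.014, 0.153, -0.331]
ft_force: [-0.7, -0.0, -0.0]
finger_gap: 0.0247
```

```bash
python3 -c "
from plan import *
inch('blue');tcpch()"; python3 look.py blue e3
```

```text
bottle in chute s,y,h [128.5  -7.7  14.7] axis [0.002 1.    0.001]
tcp in chute s,y,h [128.5   0.3  10.7] F ch [-0.62 -0.13  0.14] gap 0.0247 t 18.0
axes in chute [[1.0, 0.001, -0.0], [0.001, -0.763, 0.646], [0.0, -0.646, -0.763]]
t 18.0 F [-0.65 -0.05 -0.04] gap 0.0247
bottle in chute s,y,h [128.5  -7.7  14.7] axis [0.002 1.    0.001]
```

View pics/e3.png

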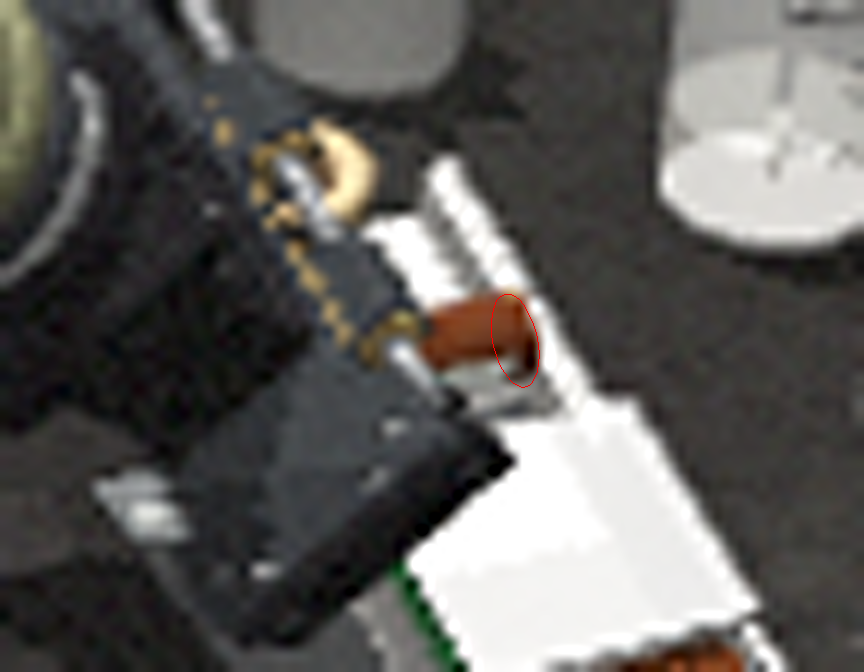

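Not in contact yet; stepping down by 1 mm at a time.

move_arm:
  deltas: [0,0.0065,0.0075,0,0,0,0,0.0065,0.0075,0,0,0,0,0.0065,0.0075,0,0,0]

```text
t: 18.3
tool_pos: [0.5911, -0.2473, 0.0749]
orientation: [0.931, -0.014, 0.153, -0.331]
ft_force: [-0.2, -0.2, 1.5]
finger_gap: 0.0248
```

move_arm:
  deltas: [0,0.005,0.006,0,0,0,0,0.005,0.006,0,0,0,0,0.005,0.006,0,0,0]

```text
t: 18.55
tool_pos: [0.5913, -0.2474, 0.0744]
orientation: [0.931, -0.014, 0.153, -0.331]
ft_force: [-1.7, 1.2, 3.0]
finger_gap: 0.025
```

```bash
python3 -c "
from plan import *
inch('blue');tcpch()"
```

```text
bottle in chute s,y,h [128.6  -7.9  13.2] axis [0.002 1.    0.   ]
tcp in chute s,y,h [128.6   0.2   9.3] F ch [-0.95  0.98  3.41] gap 0.025 t 18.55
axes in chute [[1.0, 0.001, -0.0], [0.001, -0.764, 0.646], [0.0, -0.646, -0.764]]
```

Floor contact (≈3.4 N normal). Release as before.

move_arm:
  deltas: [0,-0.003,-0.003,0,0,0,0,-0.003,-0.003,0,0,0]

```text
t: 18.72
tool_pos: [0.5913, -0.2473, 0.0745]
orientation: [0.931, -0.014, 0.153, -0.331]
ft_force: [-0.4, 0.4, 2.9]
finger_gap: 0.0246
```

move_arm:
  deltas: [0,0,0,0,0,0,0,0,0,0,0,0,0,0,0,0,0,0,0,0,0,0,0,0]
  claw: -0.2

```text
t: 19.05
tool_pos: [0.5911, -0.2471, 0.074]
orientation: [0.931, -0.014, 0.153, -0.331]
ft_force: [-0.3, -0.3, 1.9]
finger_gap: 0.0341
```

```bash
python3 look.py blue e4;  python3 -c "
from plan import *
tcpch()"
```

```text
t 19.05 F [-0.31 -0.3   1.93] gap 0.0341
bottle in chute s,y,h [128.3  -7.7  12.9] axis [0.002 1.    0.002]
tcp in chute s,y,h [128.3   0.4   9. ] F ch [0.51 0.23 1.14] gap 0.0342 t 19.1
axes in chute [[1.0, 0.0, -0.001], [0.001, -0.763, 0.646], [-0.0, -0.646, -0.763]]
```

View pics/e4.png

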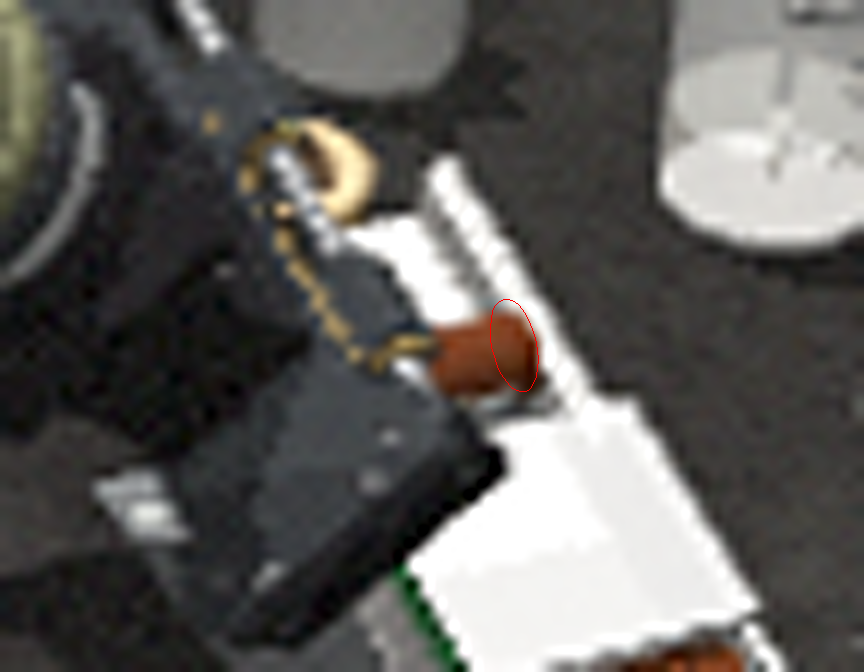

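move_arm:
  deltas: [0.0,-0.06,-0.08,0,0,0,0.01,-0.15,-0.18,0,0,0,0.02,-0.28,-0.33,0,0,0,0.02,-0.42,-0.5,0,0,0]

```text
t: 19.43
tool_pos: [0.5747, -0.245, 0.1376]
orientation: [0.931, -0.014, 0.152, -0.332]
ft_force: [-0.3, -0.1, -0.0]
finger_gap: 0.0343
```

```bash
python3 - <<'E'
from plan import *
p,M=pushpose(160,-7,60); leg(p,M)
E
python3 look.py blue e5
```

```text
t 19.43 pos [ 0.5747 -0.245   0.1376] F [-0.31 -0.08 -0.03] gap 0.0343 q [ 0.37  0.39 -0.58  1.91  1.17  1.33 -1.01]
[0.1, 0.05, 0.021, 0.432, 0.932, 0.431] rows 4.7
[0.09, 0.038, 0.059, 0.432, 0.932, 0.431] rows 4.7
[0.062, 0.037, 0.089, 0.432, 0.932, 0.431] rows 4.7
t 19.43 F [-0.31 -0.08 -0.03] gap 0.0343
bottle in chute s,y,h [129.9  -7.7  78.7] axis [0.002 1.    0.002]
```

View pics/e5.png

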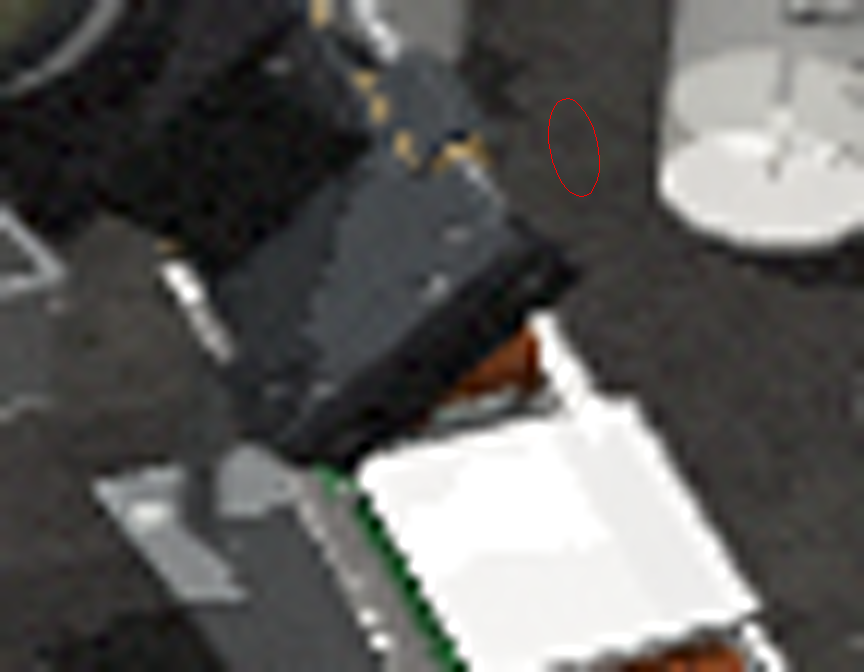

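The blue bottle stays in the pocket. Turning the tool to the pushing pose as before.

move_arm:
  deltas: [0.02,0.01,0.0,0.09,0.19,0.09,0.04,0.02,0.01,0.17,0.37,0.17,0.06,0.03,0.01,0.26,0.56,0.26,0.08,0.04,0.02,0.35,0.74,0.35,0.1,0.05,0.02,0.43,0.93,0.43]
  claw: -0.63

```text
t: 19.9
tool_pos: [0.5865, -0.2488, 0.1366]
orientation: [0.815, -0.18, 0.337, -0.436]
ft_force: [0.3, 0.0, 0.6]
finger_gap: 0.0172
```

move_arm:
  deltas: [0.02,0.01,0.01,0.09,0.19,0.09,0.04,0.02,0.02,0.17,0.37,0.17,0.06,0.03,0.04,0.26,0.56,0.26,0.07,0.04,0.05,0.35,0.74,0.35,0.09,0.04,0.06,0.43,0.93,0.43]

```text
t: 20.32
tool_pos: [0.5967, -0.2536, 0.1344]
orientation: [0.632, -0.33, 0.49, -0.501]
ft_force: [0.3, -0.7, -0.3]
finger_gap: 0.016
```

```bash
python3 - <<'E'
from plan import *
p,M=pushpose(160,-7,45); leg(p,M)
E
```

```text
t 20.32 pos [ 0.5967 -0.2536  0.1344] F [ 0.26 -0.72 -0.34] gap 0.016 q [ 0.69  0.32 -0.57  1.72  0.5   1.08 -1.32]
[0.026, 0.183, 0.123, 0.426, 0.926, 0.432] rows 4.6
```

move_arm:
  deltas: [0.01,0.02,0.03,0.09,0.18,0.09,0.02,0.05,0.06,0.17,0.37,0.17,0.03,0.1,0.09,0.26,0.55,0.26,0.03,0.14,0.11,0.34,0.73,0.35,0.03,0.18,0.12,0.43,0.93,0.43]

```text
t: 20.73
tool_pos: [0.6107, -0.2579, 0.1179]
orientation: [0.395, -0.452, 0.603, -0.525]
ft_force: [-0.1, 1.0, -0.7]
finger_gap: 0.0158
```

```bash
python3 - <<'E'
from plan import *
p,M=pushpose(159,-7.2,5.6); leg(p,M); tcpch()
show(0,None,"q1",[.58,-.25,.09],(40,32),10)
E
```

```text
t 20.73 pos [ 0.6107 -0.2579  0.1179] F [-0.11  1.   -0.7 ] gap 0.0158 q [ 0.89  0.28 -0.57  1.79  0.12  0.84 -1.41]
[-0.005, 0.399, -0.016, -0.006, -0.004, 0.003] rows 1.0
tcp in chute s,y,h [160.5  -7.6  45.5] F ch [-0.42  0.98 -0.61] gap 0.0158 t 20.73
axes in chute [[-0.002, 0.003, 1.0], [-1.0, -0.002, -0.002], [0.002, -1.0, 0.003]]
```

View pics/q1scene.png

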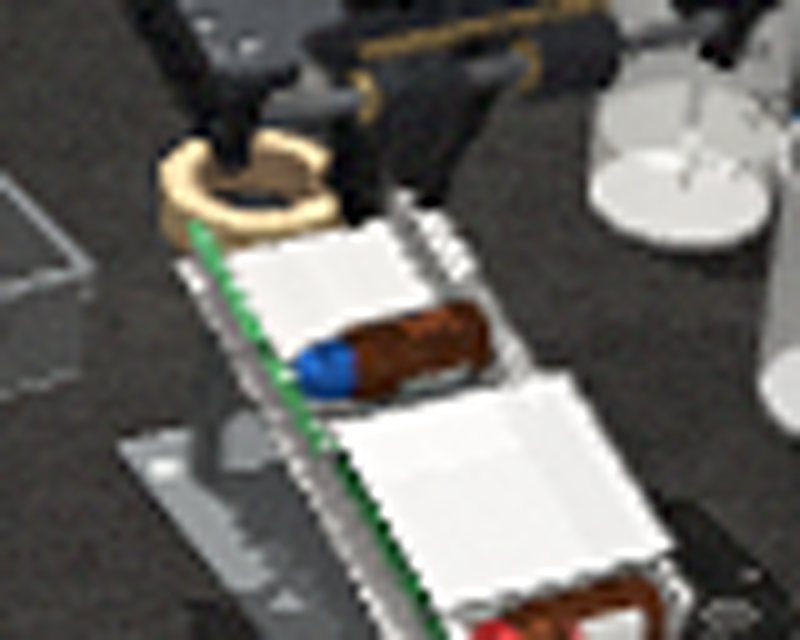

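View pics/q1top.png

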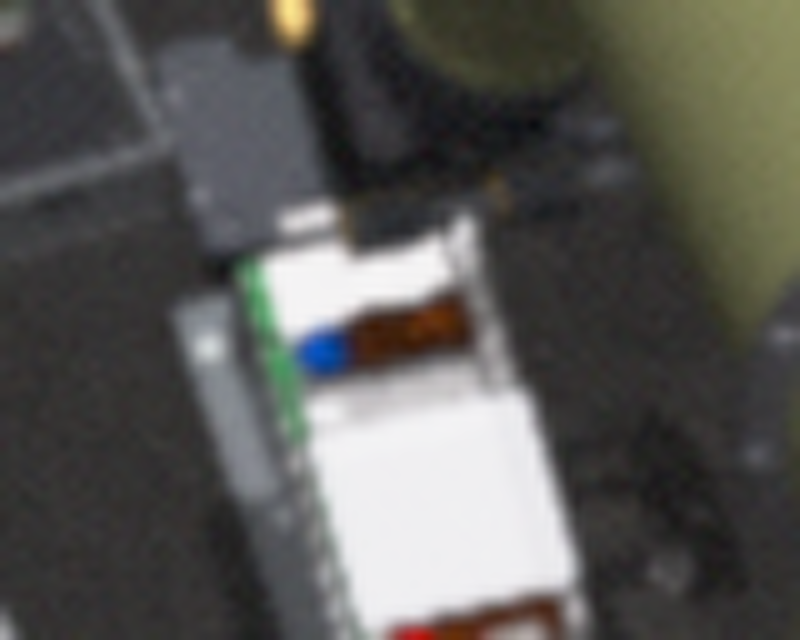

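The blue bottle lies square in the pocket, its cap at scene-crop (325,368) by the green wall. Same lowering and rolling push as for the red one.

move_arm:
  deltas: [0,0.12,0,0,0,0,0,0.25,0,0,0,0,0,0.35,0,0,0,0,0,0.395,0,0,0,0,0,0.395,0,0,0,0]

```text
t: 21.25
tool_pos: [0.6204, -0.2568, 0.0766]
orientation: [0.399, -0.453, 0.599, -0.526]
ft_force: [-0.2, 0.1, -0.5]
finger_gap: 0.0156
```

move_arm:
  deltas: [0,0,-0.03,0,0,0,0,0,-0.06,0,0,0,0,0,-0.1,0,0,0,0,0,-0.1,0,0,0]

```text
t: 21.58
tool_pos: [0.6102, -0.2577, 0.0763]
orientation: [0.398, -0.452, 0.601, -0.525]
ft_force: [-0.2, -0.8, -0.1]
finger_gap: 0.0162
```

```bash
python3 - <<'E'
from plan import *
tcpch()
show(0,None,"q2",[.58,-.25,.09],(40,32),10,("scene",))
E
```

```text
tcp in chute s,y,h [148.5  -7.5   5.6] F ch [-0.15 -0.87 -0.03] gap 0.0162 t 21.58
axes in chute [[0.003, -0.001, 1.0], [-1.0, -0.003, 0.003], [0.003, -1.0, -0.002]]
```

View pics/q2scene.png

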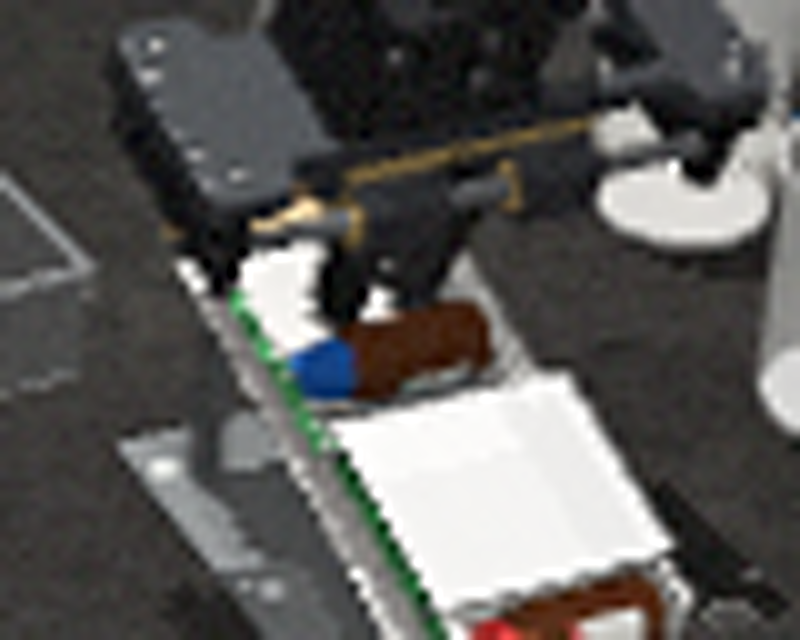

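move_arm:
  deltas: [0,-0.009,-0.025,0,0,0,0,-0.018,-0.05,0,0,0,0,-0.027,-0.075,0,0,0,0,-0.036,-0.1,0,0,0,0,-0.045,-0.125,0,0,0]

```text
t: 22.05
tool_pos: [0.5971, -0.2557, 0.0768]
orientation: [0.398, -0.452, 0.601, -0.525]
ft_force: [-0.1, -0.7, -0.8]
finger_gap: 0.016
```

```bash
python3 - <<'E'
from plan import *
tcpch()
show(0,None,"q3",[.54,-.25,.08],(40,32),10,("scene",))
E
```

```text
tcp in chute s,y,h [135.9  -7.3   9.7] F ch [-0.26 -0.75 -0.78] gap 0.016 t 22.05
axes in chute [[0.003, -0.002, 1.0], [-1.0, -0.003, 0.003], [0.003, -1.0, -0.002]]
```

View pics/q3scene.png

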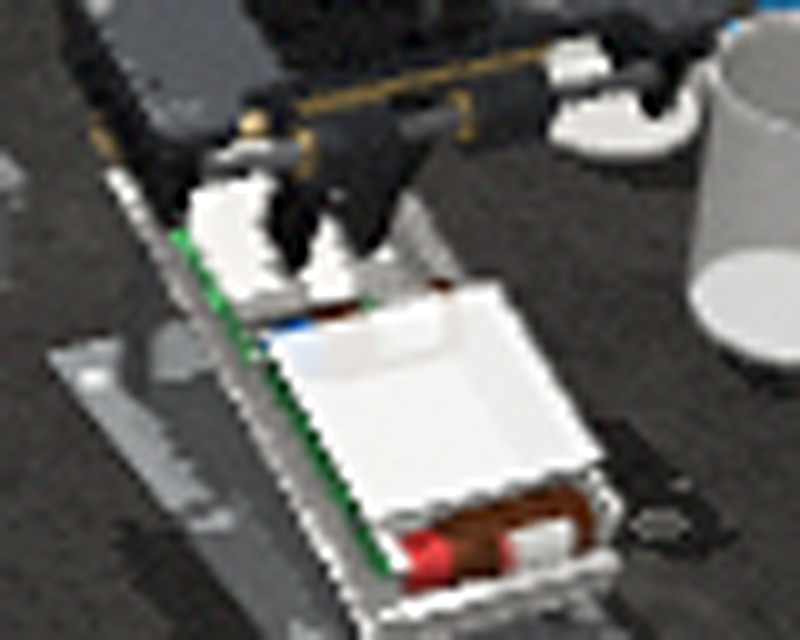

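Blue is over the lip and running under the hood. Retreating upward.

move_arm:
  deltas: [0,-0.2,0.05,0,0,0,0,-0.4,0.05,0,0,0,0,-0.6,0.05,0,0,0,0,-0.8,0.05,0,0,0,0,-1.0,0.05,0,0,0]

```text
t: 22.52
tool_pos: [0.5747, -0.2522, 0.175]
orientation: [0.398, -0.452, 0.601, -0.525]
ft_force: [0.4, 0.3, 0.1]
finger_gap: 0.0159
```

move_arm:
  deltas: [0,-0.1,0.05,0,0,0,0,-0.2,0.1,0,0,0,0,-0.2,0.1,0,0,0,0,-0.2,0.1,0,0,0,0,-0.2,0.1,0,0,0]

```text
t: 22.93
tool_pos: [0.5792, -0.2526, 0.1952]
orientation: [0.398, -0.453, 0.6, -0.525]
ft_force: [-0.0, -0.1, 0.3]
finger_gap: 0.016
```

```bash
python3 - <<'E'
from plan import *
tcpch()
for n in ("scene","top"):
    s=snap(n,"full_end_"+n); pts=[]
    for sc in (12.5,37.5):
        for y in (-33,17,33):
            r=12.5 if y<20 else 10
            pts.append(proj(s,W(cp,[F(sc+r*np.cos(t),12.5+r*np.sin(t),y) for t in np.linspace(0,2*np.pi,30)])))
    crop(s,proj(s,[.50,-.24,.06])[0],(34,26),14,"q5"+n,pts,(255,0,255)); crop(s,proj(s,[.50,-.24,.06])[0],(34,26),14,"q4"+n)
E
```

```text
tcp in chute s,y,h [151.1  -6.6 128.5] F ch [ 0.09 -0.1   0.32] gap 0.016 t 22.93
axes in chute [[0.003, -0.003, 1.0], [-1.0, -0.002, 0.003], [0.002, -1.0, -0.003]]
```

View pics/q4scene.png

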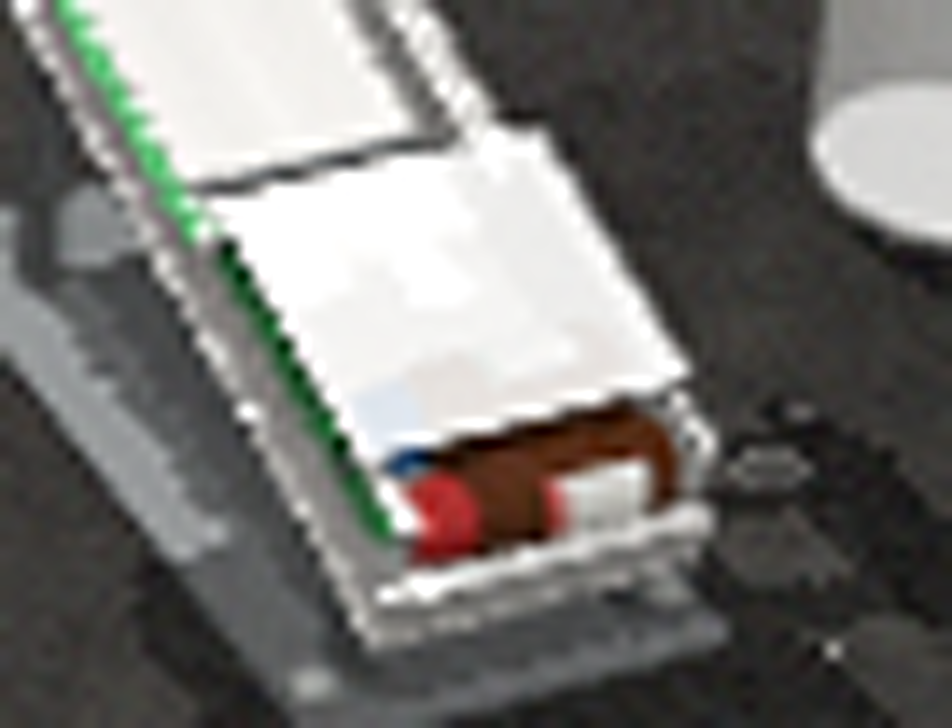

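View pics/q5scene.png

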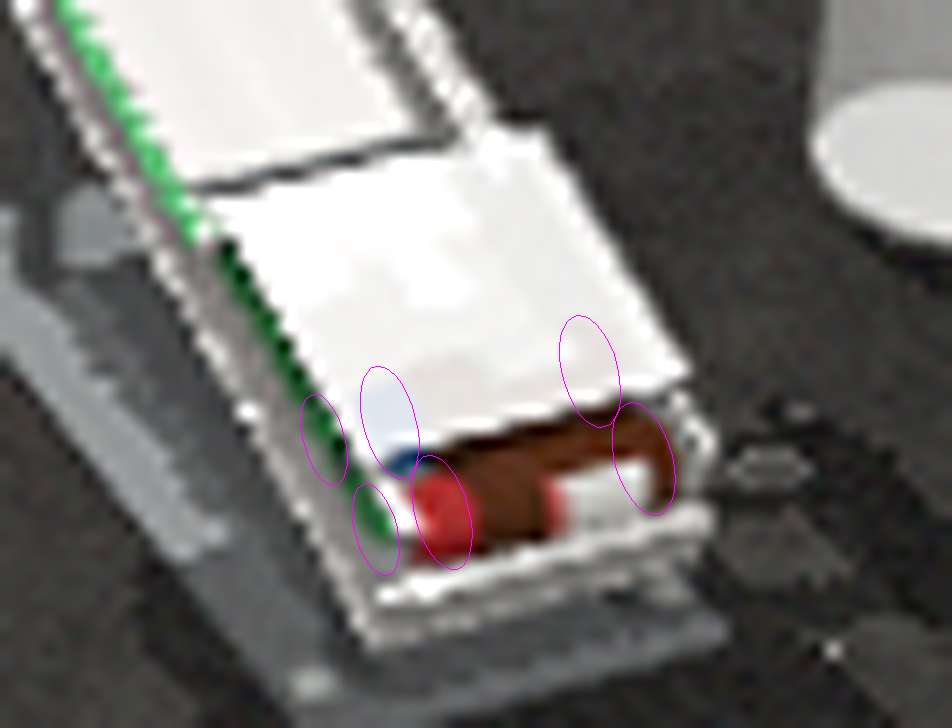

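View pics/q4top.png

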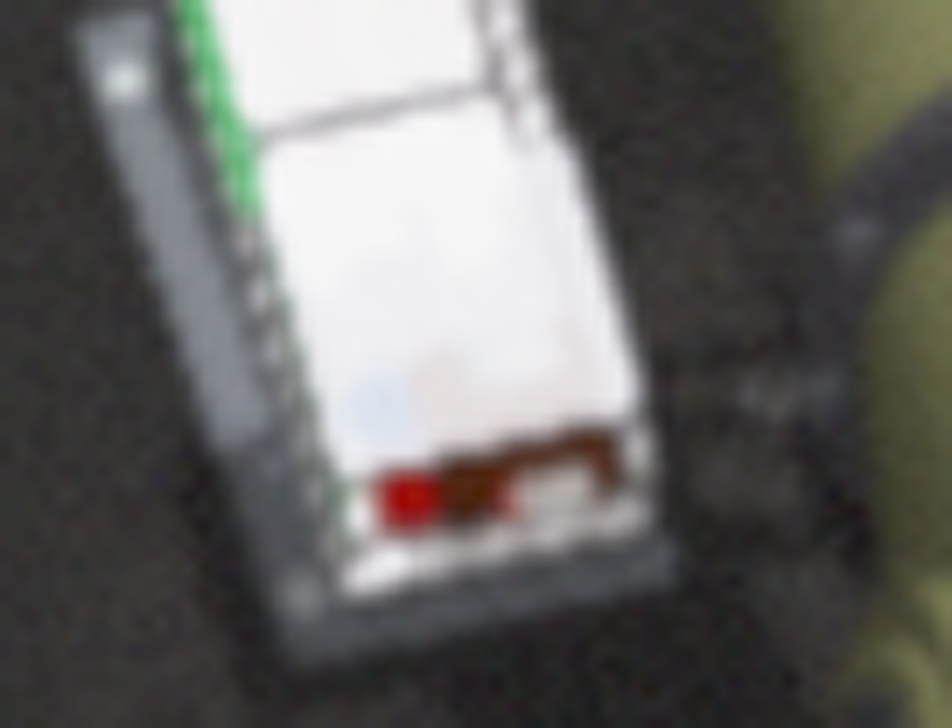

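View pics/full_end_scene.png

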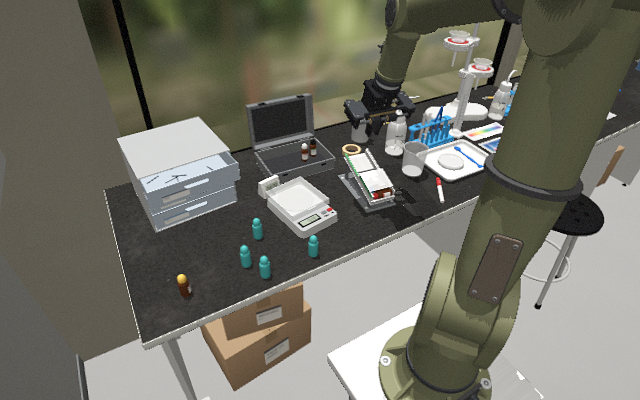

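move_arm:
  deltas: [0,0,0,0,0,0,0,0,0,0,0,0,0,0,0,0,0,0,0,0,0,0,0,0,0,0,0,0,0,0]

```text
t: 23.45
tool_pos: [0.5796, -0.2529, 0.1966]
orientation: [0.398, -0.452, 0.601, -0.525]
ft_force: [-0.5, 0.4, 0.5]
finger_gap: 0.016
```

```bash
python3 - <<'E'
from plan import *
a=cv2.imread("pics/full_end_scene.png").astype(int); s=snap("scene","full_end2_scene"); b=s["pixels"][:,:,::-1].astype(int)
d=abs(a-b).max(2); print("chute diff max/mean",d[150:215,335:400].max(),d[150:215,335:400].mean())
a0=cv2.imread("pics/scene0.png").astype(int); d0=abs(a0-b).max(2)
print("yellow region",d0[268:305,170:200].max(),"beaker region",d0[140:180,400:432].max(), "turq",d0[210:280,235:262].max(), d0[230:260,300:325].max())
from station import sign_off
print(get_obs()["t"],get_obs()["ft_force"])
E
```

```text
chute diff max/mean 30 3.563550295857988
yellow region 21 beaker region 22 turq 16 17
23.5 [-0.09256135 -0.21351337 -0.26857838]
```

```bash
python3 -c "
from station import sign_off
print(sign_off())"
```

```text
the job is handed in; nothing more can be done
None
```

Both bottles are in the chute with their caps towards the green-striped wall: red against the front stop and blue directly behind it. I handed the job in at t ≈ 23.5 s of the 72 s allowed; no verdict was reported.

**How it was done:** I picked each bottle up standing, with the tool tilted about 50°, and laid it in the loading pocket. I lowered each one until the floor pushed back with about 3–5 N before releasing it. I then rolled each over the lip with two spread fingertips, moving forward and 20° up.

**Last checks:**
- **Position:** red fits the drawn front seat to about one pixel (2–3 mm) in the scene camera. Blue shows mainly as a tint through the hood. It looks straight and right behind red, but its position is less certain than red's.
- **Stillness:** two scene pictures about 0.5 s apart differ only by noise-level amounts around the chute.
- **Surroundings:** the yellow bottle, the beaker and the turquoise look-alikes I compared look unchanged from the first picture.
- **Robot:** the gripper is about 13 cm clear of the trough floor, with near-zero wrist force.

**Disagreements:** the two cameras placed the bottles 3–8 mm apart, so I used the average corrected by the red grasp. The touch-down heights were then about 1 mm off my estimate.

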